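# Load the ultrasonic cleaner with the open forceps

### The arm

A 7-joint arm with a two-finger parallel gripper is mounted at the origin on the work surface. World frame = base frame: x ahead of the robot, y to its left, z up, the work surface at z = 0. Lengths are in mm, angles in rad, forces in N, time in s.
With the tool pointing down it reaches from about 350 to 900 mm from the base axis. Payload 19.9 kg.
Tool frame: the origin (TCP) lies between the finger pads; the fingertips stand 8 mm ahead of it and the grasp point (between the pads) lies 11 mm behind it; x points along the fingers, y is the direction in which the jaws open and shut, and the axes are right-handed (so a half turn about x gives the same grasp; the last joint's range is limited). The gripper opens to 85 mm and grips with 20 to 120 N. Pads are 22 mm wide; open, the fingers measure 114 mm over their backs; the gripper's body (76 mm by 85 mm) begins 54 mm behind the grasp point. The pads swing forward as they close: fully open they stand 13 mm farther back than shut.
Start: joints at [1.306, 0.417, -0.01, 1.614, 0.005, 1.111, -0.053], TCP at [138.096, -609.531, 207.56] pointing down, gripper open.
Joint ranges: [-2.81, 2.81], [-0.39, 2.02], [-1.27, 1.25], [0.06, 2.57], [-1.19, 4.33], [0.19, 2], [-2.82, 2.82]. Speed limits (rad/s): [1.89, 1.89, 2.39, 2.39, 3.01, 3.01, 3.01].

### API

Orientations are given as [roll, pitch, yaw] about the fixed x, y, z axes, in that order (R = Rz(yaw) Ry(pitch) Rx(roll)).
In Python, from workcell import robot, optics gives the robot as it stands.
- The arm moves only by the tool step_arm, never from a script. Its argument "targets" is a list of rows, each a list of 3 entries, a list of its own where there are three numbers: the gripper's target within -1 to 1 (fully open at 1, half-way at 0, shut at -1), then the shift along the tool's x, y, z in mm, then the turn, a rotation vector about the tool's x, y, z in degrees. A call has 1 to 20 rows; each row is the pose to reach, as a shift and turn from the pose commanded when the call began, along the tool's axes at that moment; what a row does not reach only later rows make up. A row lasts 1/8 s, in which the tool goes at most 62.5 mm and 10.7 degrees, less where a joint would pass 70% of its speed; a pose out of reach is approached as far as the arm can. A call with a gripper value outside its range is refused whole. The fingers move at their own pace and stop on an object; "grip_force" is the grip in N (left out, the last holds). Time passes only in rows, so rows that repeat a pose let the fingers close. It gives the time, the measured TCP pose, the force and the opening at its end, in the units of the state.
- robot.observe(): the state, without advancing time (a new reading comes with each control period).
- optics.snapshot(name): name is "scene" or "top" or "wrist"; returns the picture (400x640x3 uint8, blue, green, red); there is no depth.
- optics.camera_model(name): a dict with "fx", "fy", "cx", "cy" (pixels), "eye" and "orientation" of the camera in the world. Camera axes: x right, y down, z forward; pixel columns grow to the right and rows downward; lengths in mm; the calibration is good to about 2 mm. A picture is of the moment at which its call begins: read the wrist's pose just before it. camera_model takes no time and is no camera call; for the wrist camera it gives the pose at the moment of the call.
- robot.job_done(): hands the job in, once; it reports no verdict.
The state is a dict: "t": time; "qpos": joint angles; "qvel": joint speeds; "effort": joint torques, N m; "tcp_pos": TCP position; "tool_rot": TCP orientation; "contact_force": force on the tool from outside, world axes, zero at the start; "wrist_torque": the same for the moment, N m; "opening": finger opening in mm.
Only numpy, scipy, OpenCV 4.12 (cv2) and the standard library are available. Lean on these libraries where they do the work, as an engineer would, in place of code of your own. Each camera call takes 0.05 s, during which the arm holds its last target.

### The job

Sort the three locking forceps on the bench for cleaning: lay those whose ratchets are open in the cleaner's wire basket, still open so that the grit can wash out of their joints, and lay any that is ratcheted shut flat in the shallow steel tray, still shut, for me to free by hand. Set the cleaner's dial to the two-dot mark; I will fill and start it myself. Put them down rather than dropping them in, and leave the other things on the bench where they are.

Things in the scene. Friction and masses are not known exactly. Their poses are not given: they have to be found in the camera images.
- forceps_1: steel locking forceps lying flat, 40 to 70 g; two halves cross at the box lock, a block 20 (x) by 18 (y) by 8 mm high, part of this half. Origin: under the lock's centre (the pivot). x: this half's jaw line, to its tip 47 mm ahead; rings end 98 mm behind. Rings, shanks, jaws 5 to 6 mm thick; 55 mm wide over the rings shut, 100 open. Centre of mass 35 mm behind the pivot
- forceps_1_arm (a joint): opening of forceps_1, rad: 0 to 0.03 = jaws closed, ratchet locked; 0.46 to 0.56 = open, tips 25 mm apart. The other half (ring on the +y side) turns clockwise from above, so the open tool's midline is turned from the body's x by minus half this angle. Holds by friction (open 0.12, locked 0.8 N m): squeezing rings or shanks shuts an open pair; gripped across the box lock nothing turns
- forceps_2: steel locking forceps lying flat, 40 to 70 g; two halves cross at the box lock, a block 20 (x) by 18 (y) by 8 mm high, part of this half. Origin: under the lock's centre (the pivot). x: this half's jaw line, to its tip 47 mm ahead; rings end 98 mm behind. Rings, shanks, jaws 5 to 6 mm thick; 55 mm wide over the rings shut, 100 open. Centre of mass 35 mm behind the pivot
- forceps_2_arm (a joint): opening of forceps_2, rad: 0 to 0.03 = jaws closed, ratchet locked; 0.46 to 0.56 = open, tips 25 mm apart. The other half (ring on the +y side) turns clockwise from above, so the open tool's midline is turned from the body's x by minus half this angle. Holds by friction (open 0.12, locked 0.8 N m): squeezing rings or shanks shuts an open pair; gripped across the box lock nothing turns
- forceps_3: steel locking forceps lying flat, 40 to 70 g; two halves cross at the box lock, a block 20 (x) by 18 (y) by 8 mm high, part of this half. Origin: under the lock's centre (the pivot). x: this half's jaw line, to its tip 47 mm ahead; rings end 98 mm behind. Rings, shanks, jaws 5 to 6 mm thick; 55 mm wide over the rings shut, 100 open. Centre of mass 35 mm behind the pivot
- forceps_3_arm (a joint): opening of forceps_3, rad: 0 to 0.03 = jaws closed, ratchet locked; 0.46 to 0.56 = open, tips 25 mm apart. The other half (ring on the +y side) turns clockwise from above, so the open tool's midline is turned from the body's x by minus half this angle. Holds by friction (open 0.12, locked 0.8 N m): squeezing rings or shanks shuts an open pair; gripped across the box lock nothing turns
- cleaner: benchtop ultrasonic cleaner, steel box 310 (x) by 290 (y) by 160 mm high, fixed, tank empty. Origin: centre of its underside. Its operator's side, with a flat control deck 80 mm deep on top, is at its -x side; the open tank with the wire basket takes the rest
- basket (a point): centre of the floor of the wire basket hung in the tank, axes as the cleaner's. Inside the basket is 190 mm (x) by 250 mm (y); its floor is 105 mm above the bench and 55 mm below the rim (rim at 160 mm); walls upright, 20 mm thick (front 100 mm, flat deck)
- dial (a joint): the cleaner's time selector, rad, growing clockwise seen from above. Click stops at 0 (off: small open circle), 0.61 (one dot), 1.22 (two dots), 1.83 (three dots); a sprung detent of about 0.09 N m pulls it into a stop from within 0.2 rad. It starts anywhere from off to one dot. At off its pointer is turned 0.917 rad anticlockwise from the cleaner's x axis
- dial_grip (a point): on the dial's vertical axis, 28 mm above the deck (188 mm above the bench), the height to grip; turns with the dial: its x axis runs along the bar to the white pointer end. The dial is a black bar grip 46 mm long, 13 mm wide, up to 35 mm above the deck, on a round skirt 46 mm across whose top is 7 mm above the deck
- dial_pointer (a point): the white-lined pointer end of the dial's bar, 23 mm from its axis
- tray: shallow pressed-steel tray, 200 mm (x) by 130 mm (y), rim 22 mm high, wall and floor 3 mm, fixed. Origin: centre of its underside
- gem: pink faceted glass gem, 29 mm across, 19 mm high, lying on its flat; origin under its centre. Leave in place
- hone: white ceramic hone on a dark wooden back, 140 by 32 by 21 mm high, long along its x; origin under its centre. Leave in place
- square: brass sighting square, 14 mm high: stock 75 mm along its y at the origin, blade 110 mm along its +x at y = -27 mm. Leave in place
- mallet: wooden mallet lying down: barrel head 90 mm along its y, 54 mm across, handle 210 mm along its -x; origin under the head. Leave in place
- diamond_pad: grey rubber-backed diamond hand pad, 90 by 55 by 20 mm; origin under its centre. Leave in place
- tumbler: green glass tumbler, 72 mm across, 85 mm high, standing; origin under its centre. Leave in place
Things that resemble listed ones, but are neither listed nor needed, are in the scene too. What is shaped like the forceps_1 but purple is not meant.

How it is judged (in metres and radians):
At the end, for the whole second after the job is handed in: Both open forceps lie in the basket (pivot within 25 mm of its floor, tilt under 0.3 rad), still open over 0.22 rad; the shut one lies flat in the tray (pivot under 14 mm, tilt under 0.12 rad), still under 0.06 rad; all at rest; dial at the two-dot stop, 1.22 rad within 0.17 (x of forceps_2 in the frame of basket between -0.09 and 0.09 m and y of forceps_2 in the frame of basket between -0.12 and 0.12 m and z of forceps_2 in the frame of basket between -0.008 and 0.025 m and angle between each of forceps_2, forceps_3's own z axis and vertical below 0.3 rad and linear speed of each of forceps_2, forceps_3, forceps_1 below 0.03 m/s and value of joint each of forceps_2_arm, forceps_3_arm above 0.22 rad and x of forceps_3 in the frame of basket between -0.09 and 0.09 m and y of forceps_3 in the frame of basket between -0.12 and 0.12 m and z of forceps_3 in the frame of basket between -0.008 and 0.025 m and x of forceps_1 in the frame of tray between -0.09 and 0.09 m and y of forceps_1 in the frame of tray between -0.06 and 0.06 m and z of forceps_1 in the frame of tray between -0.008 and 0.014 m and angle between forceps_1's own z axis and vertical below 0.12 rad and value of joint forceps_1_arm below 0.06 rad and value of joint dial between 1.05 and 1.39 rad); the robot touches nothing.
It fails at once if forceps_2 was squeezed until its jaws were no longer open (value of joint forceps_2_arm below 0.2 rad).
It fails at once if forceps_3 was squeezed until its jaws were no longer open (value of joint forceps_3_arm below 0.2 rad).
It fails at once if the locked forceps were forced open (value of joint forceps_1_arm above 0.12 rad).
It fails at once if forceps were dropped or thrown in rather than laid down ((horizontal distance between forceps_2 and basket below 0.15 m and z of forceps_2 in the frame of basket below 0.03 m and linear speed of forceps_2 above 0.95 m/s) or (horizontal distance between forceps_3 and basket below 0.15 m and z of forceps_3 in the frame of basket below 0.03 m and linear speed of forceps_3 above 0.95 m/s) or (horizontal distance between forceps_1 and tray below 0.11 m and z of forceps_1 in the frame of tray below 0.03 m and linear speed of forceps_1 above 0.95 m/s)).
It fails at once if a bystander on the bench was shifted by more than 25 mm (distance of any of gem, hone, square, mallet, diamond_pad, tumbler from where it was at the start of the episode above 0.025 m).
It also fails if it takes over 72 s, if anything falls off the work surface, if the arm or the gripper's body presses on something with over 40 N, if the wrist force passes 120 N, or if a joint passes its speed limit or range.

## Working session

There is one attempt and no reset: what is moved stays moved. The work goes in short steps, Python scripts to look and compute and a tool call to move; the robot and the scene stay as the last step left them, time stands still between calls to the robot, and variables do not carry over. Pictures are saved under pics/ and viewed, and the job is handed in when it is done.

Besides the shell and the picture viewer there is one more tool, called after "Request:" as name(argument=value, ...), one argument or row to a line, values as JSON. step_arm: Moves the arm, as the interface text tells. Its arguments: {"type":"object","properties":{"targets":{"type":"array"},"grip_force":{"type":"number"}},"required":["targets"]}

```bash
ls; mkdir -p pics; python3 - <<'E'
from workcell import robot, optics
import cv2
s=robot.observe(); print(s)
for n in ["scene","top","wrist"]:
    im=optics.snapshot(n); cv2.imwrite(f"pics/{n}0.png",im)
    print(n,optics.camera_model(n))
E
```

```text
pics
{'t': 0.0, 'qpos': array([ 1.30647706,  0.41799906, -0.01028684,  1.61415998,  0.00470238,
        1.11074893, -0.05299895]), 'qvel': array([-0.00030726, -0.0002193 , -0.00195319,  0.00056305, -0.00277749,
       -0.00028694,  0.00076854]), 'effort': array([-7.97478660e-04, -8.64436483e+01,  6.78454097e-01, -4.34896910e+01,
        1.91278261e-02,  7.43632409e-03,  3.67725136e-06]), 'tcp_pos': array([ 138.00339991, -609.17571412,  206.95069805]), 'tool_rot': array([-1.49063884,  1.56950451,  1.87376861]), 'contact_force': array([ 0.44213604, -0.19607254, -0.33732574]), 'wrist_torque': array([0.04047948, 0.04011338, 0.0592112 ]), 'opening': 85.39614192718066}
scene {'fx': 365.0825754762777, 'fy': 365.0825754762777, 'cx': 322.9087169060466, 'cy': 198.80192996082982, 'eye': array([989.25725185, 435.98917715, 607.37169205]), 'orientation': array([-2.20437717,  0.00342024,  2.32591016])}
top {'fx': 519.8730699138265, 'fy': 519.8730699138265, 'cx': 314.8068314559764, 'cy': 205.8164410720767, 'eye': array([ 323.16497369,  -11.10712219, 1490.27242858]), 'orientation': array([-3.01419486, -0.00385919, -1.5641389 ])}
wrist {'fx': 301.5548725669079, 'fy': 301.5548725669079, 'cx': 320.2209983656769, 'cy': 196.21970453508692, 'eye': array([ 202.74689656, -594.87429228,  372.48919894]), 'orientation': array([ 2.87186014e+00,  8.93352182e-04, -1.34843266e+00])}
```

View pics/top0.png

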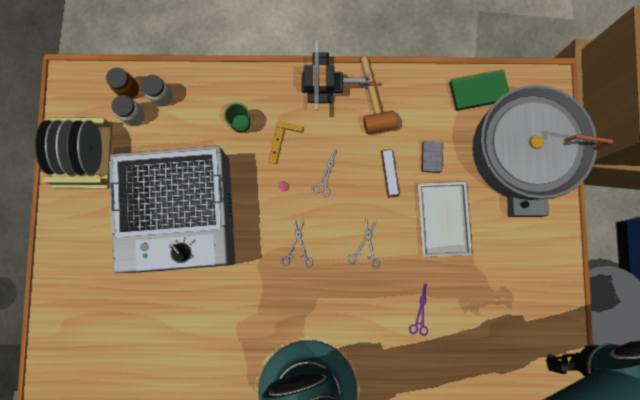

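View pics/scene0.png

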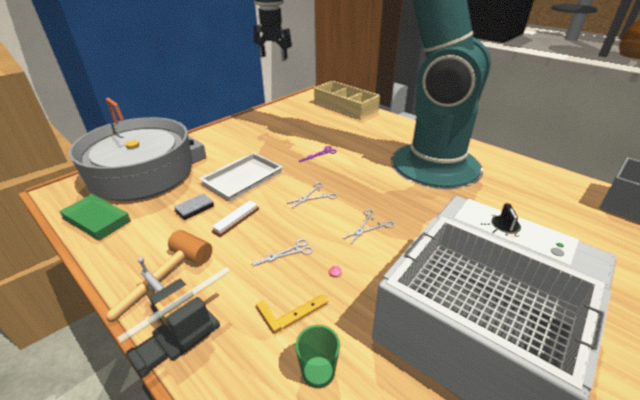

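View pics/wrist0.png

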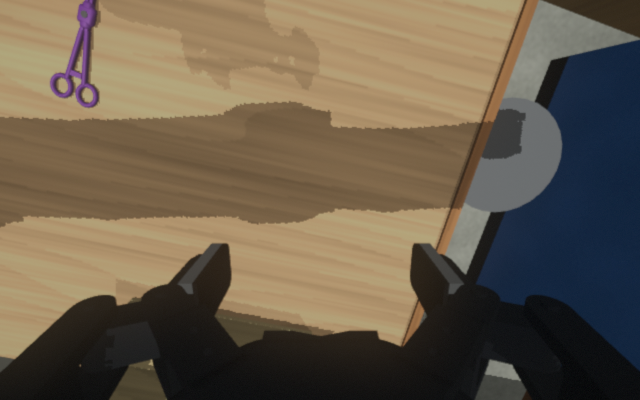

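```bash
cat > h.py <<'E'
import numpy as np, cv2
from scipy.spatial.transform import Rotation as Ro
from workcell import robot, optics
def R(e): return Ro.from_euler('xyz',e).as_matrix()
def ray(cm,px,z):
    px=np.atleast_2d(np.float64(px))
    d=np.c_[(px[:,0]-cm['cx'])/cm['fx'],(px[:,1]-cm['cy'])/cm['fy'],np.ones(len(px))]@R(cm['orientation']).T
    e=np.array(cm['eye']); return e+d*((z-e[2])/d[:,2])[:,None]
def proj(cm,P):
    p=(np.atleast_2d(P)-cm['eye'])@R(cm['orientation'])
    return np.c_[p[:,0]/p[:,2]*cm['fx']+cm['cx'],p[:,1]/p[:,2]*cm['fy']+cm['cy']]
E
python3 - <<'E'
from h import *
im=cv2.imread('pics/top0.png')
cv2.imwrite('pics/top0_f.png',cv2.resize(im[135:285,250:400],None,fx=4,fy=4,interpolation=cv2.INTER_CUBIC))
cv2.imwrite('pics/top0_c.png',cv2.resize(im[135:285,100:250],None,fx=4,fy=4,interpolation=cv2.INTER_CUBIC))
cm=optics.camera_model('top')
print(np.degrees(cm['orientation']))
for n,p in dict(f3=(327,173),fL=(298,245),fR=(368,242)).items(): print(n,ray(cm,p,5)[0].round())
print(R(robot.observe()['tool_rot']).round(3))
E
```

```text
[-172.70064436   -0.22111532  -89.61855744]
f3 [610. -50.   5.]
fL [400.  32.   5.]
fR [ 410. -168.    5.]
[[-0.     0.221 -0.975]
 [ 0.001 -0.975 -0.221]
 [-1.    -0.001  0.   ]]
```

View pics/top0_f.png

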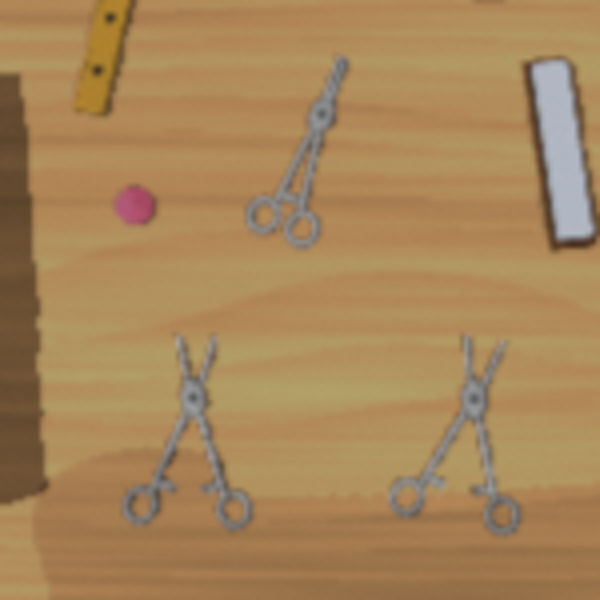

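View pics/top0_c.png

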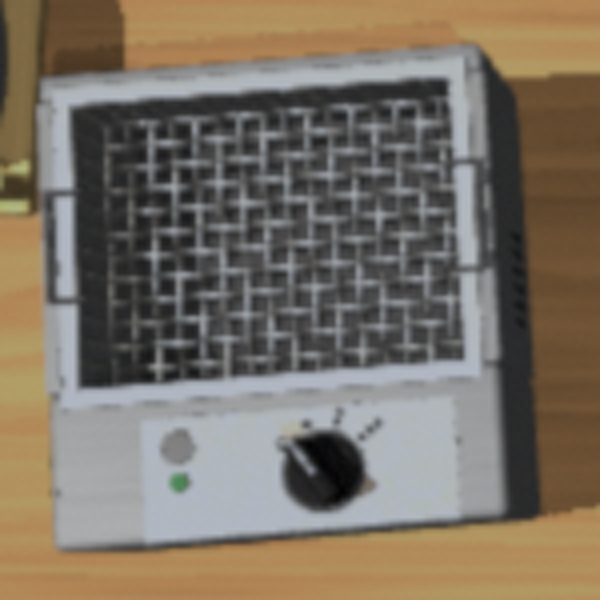

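Top view: the things that could be taken for wanted forceps are four, at px (327,173) with jaws and rings closed, so it should be forceps_1; (298,245) and (368,242), both crossing wide open; and (421,310), which is purple and not meant. The crop confirms the first three are steel. The cleaner is at about (170,210), its dial at (180,252) points between off and one dot, and the tray is at (445,218). I'll move to a better viewpoint first.

Request:
step_arm(
  targets=[
    [0,[0,-472,-355],[13,0,0]],
    [0,[0,-472,-355],[13,0,0]],
    [0,[0,-472,-355],[13,0,0]],
    [0,[0,-472,-355],[13,0,0]],
    [0,[0,-472,-355],[13,0,0]],
    [0,[0,-472,-355],[13,0,0]],
    [0,[0,-472,-355],[13,0,0]],
    [0,[0,-472,-355],[13,0,0]],
    [0,[0,-472,-355],[13,0,0]],
    [0,[0,-472,-355],[13,0,0]],
    [0,[0,-472,-355],[13,0,0]],
    [0,[0,-472,-355],[13,0,0]],
    [0,[0,-472,-355],[13,0,0]],
    [0,[0,-472,-355],[13,0,0]],
  ],
  grip_force=60,
)

```text
t: 1.9
tcp_pos: [379.8, -71.4, 207.6]
tool_rot: [-0.213, 1.571, 2.923]
contact_force: [-0.1, 0.2, -0.0]
opening: 42.9
```

```bash
python3 - <<'E'
from h import *
cm=optics.camera_model('wrist')
im=optics.snapshot('wrist'); cv2.imwrite('pics/w1.png',im)
s=robot.observe()
np.save('cm1.npy',cm,allow_pickle=True)
print(s['qpos'].round(2),s['tcp_pos'],R(s['tool_rot']).round(3).tolist(), cm['eye'],cm['orientation'])
t=optics.camera_model('top'); print(proj(cm,[[610,-50,5],[400,32,5],[410,-168,5]]).round())
E
```

```text
[ 0.61 -0.01 -0.5   2.14 -0.01  1.01 -1.46] [379.86063509 -71.22673935 207.577848  ] [[-0.0, -0.005, -1.0], [0.0, -1.0, 0.005], [-1.0, -0.0, 0.0]] [446.1831574  -72.05241885 372.95387542] [ 2.87184428e+00  6.77987587e-06 -1.57653950e+00]
[[298. -52.]
 [235. 153.]
 [400. 143.]]
```

View pics/w1.png

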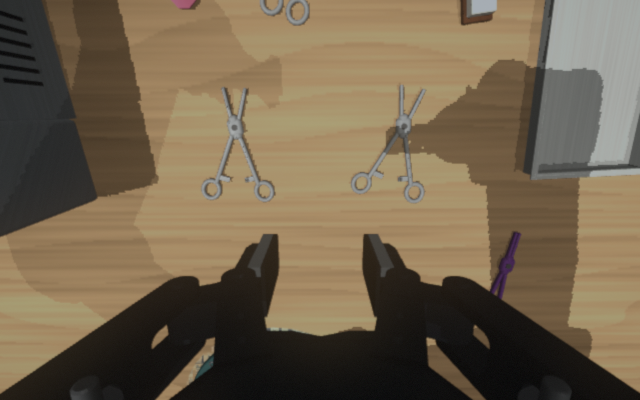

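```bash
python3 - <<'E'
from h import *
im=cv2.imread('pics/w1.png')
cv2.imwrite('pics/w1a.png',cv2.resize(im[80:210,195:285],None,fx=4.5,fy=4.5,interpolation=cv2.INTER_CUBIC))
cv2.imwrite('pics/w1b.png',cv2.resize(im[80:210,345:435],None,fx=4.5,fy=4.5,interpolation=cv2.INTER_CUBIC))
t=optics.camera_model('top'); 
for p in [(298.3,234.5),(368.5,234.5),(330.3,163.8)]: print(ray(t,p,6)[0].round(1))
w=optics.camera_model('wrist')
for p in [(235,126),(403,126)]: print(ray(w,p,6)[0].round(1))
E
```

```text
[430.3  31.1   6. ]
[ 431.7 -169.6    6. ]
[636.9 -59.8   6. ]
[431.8  29.3   6. ]
[ 430.7 -170.     6. ]
```

View pics/w1a.png

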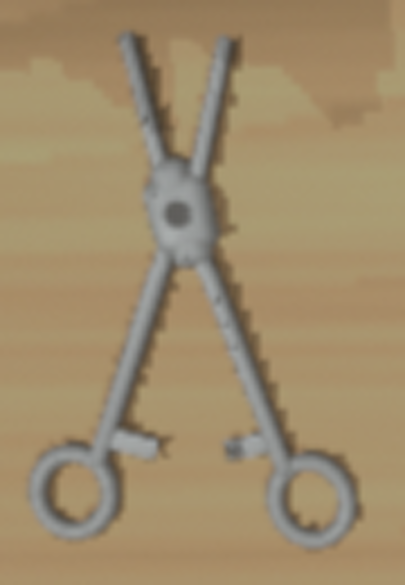

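View pics/w1b.png

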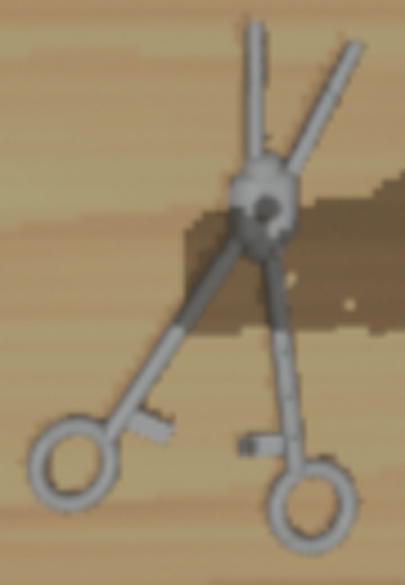

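```bash
cat > m.py <<'E'
from h import *
def meas(cm,off,f,P,TL,TR,RL,RR):
    g=lambda p,z:ray(cm,[p[0]/f+off[0]-.5+.5/f,p[1]/f+off[1]-.5+.5/f],z)[0][:2]
    p=g(P,7);tl,tr,rl,rr=[g(q,4) for q in (TL,TR,RL,RR)]
    an=lambda v:np.degrees(np.arctan2(v[1],v[0]))
    print('pivot',p.round(1),'body jaw yaw',an(tl-p).round(1),'other',an(tr-p).round(1),'opening',(an(tl-p)-an(tr-p)).round(1),'rings mid',((rl+rr)/2).round(1),'midline from rings',an(p-(rl+rr)/2).round(1),'ringdist',np.linalg.norm(rl-rr).round(1), np.linalg.norm(tl-p).round(1))
E
python3 - <<'E'
from m import *
w=optics.camera_model('wrist')
meas(w,(195,80),4.5,(177,213),(127,38),(224,42),(75,492),(312,500))
meas(w,(345,80),4.5,(264,208),(254,25),(356,43),(74,463),(313,507))
t=optics.camera_model('top')
meas(t,(250,135),4,(321,115),(342,62),(342,62),(263,215),(302,228))
meas(t,(250,135),4,(193,398),(180,338),(214,340),(142,504),(235,510))
E
```

```text
pivot [430.7  30.3] body jaw yaw 13.0 other -19.1 opening 32.1 rings mid [353.2  32.8] midline from rings -1.9 ringdist 66.3 44.9
pivot [ 430.9 -170.1] body jaw yaw 6.1 other -27.8 opening 33.9 rings mid [ 355.3 -156.4] midline from rings -10.2 ringdist 68.8 45.8
pivot [637.9 -58.5] body jaw yaw -20.9 other -20.9 opening 0.0 rings mid [559.8 -31. ] midline from rings -19.4 ringdist 29.8 43.0
pivot [431.3  32.3] body jaw yaw 12.9 other -19.1 opening 32.0 rings mid [354.   34.7] midline from rings -1.8 ringdist 66.2 44.4
```

```bash
python3 - <<'E'
from h import *
t=optics.camera_model('top')
g=lambda p,z:ray(t,[p[0]/4+100-.375,p[1]/4+135-.375],z)[0][:2]
c=[g(p,160) for p in [(40,78),(480,45),(508,515),(57,548)]]
print(np.round(c,1)); print([np.linalg.norm(c[i]-c[i-1]).round(1) for i in range(4)], np.mean(c,0))
an=lambda v:np.degrees(np.arctan2(v[1],v[0])).round(1)
print(an(c[0]-c[3]),an(c[1]-c[2]),an(c[0]-c[1])-90,an(c[3]-c[2])-90)
# inner tank rim
b=[g(p,160) for p in [(55,95),(450,65),(480,372),(65,405)]];print(np.round(b,1))
b=[g(p,105) for p in [(105,122),(447,98),(467,358),(108,385)]];print('floor',np.round(b,1))
print('dial',g((325,470),188), 'tip',g((284,443),195))
E
```

```text
[[625.7 521.1]
 [649.9 235. ]
 [344.5 208.1]
 [321.8 493.1]]
[np.float64(305.2), np.float64(287.1), np.float64(306.6), np.float64(285.9)] [485.47849734 364.31558493]
5.3 5.0 4.799999999999997 4.599999999999994
[[614.5 510.7]
 [636.4 254.2]
 [435.5 228.6]
 [412.5 493. ]]
floor [[608.1 497.4]
 [626.5 266.5]
 [449.4 247.4]
 [429.7 486. ]]
dial [371.15855263 318.28996439] tip [387.4432455  342.62294833]
```

Request:
step_arm(
  targets=[
    [0,[50,-102,-50.5],[-12.7,0,0]],
    [0,[147,-102,-50.5],[-12.7,0,0]],
    [0,[147,-102,-50.5],[-12.7,0,0]],
    [0,[147,-102,-50.5],[-12.7,0,0]],
    [0,[147,-102,-50.5],[-12.7,0,0]],
    [0,[147,-102,-50.5],[-12.7,0,0]],
    [0,[147,-102,-50.5],[-12.7,0,0]],
  ],
)

```text
t: 2.82
tcp_pos: [431.7, 30.2, 61.9]
tool_rot: [2.618, 1.568, -0.307]
contact_force: [1.0, -0.1, -0.3]
opening: 42.6
```

```bash
python3 - <<'E'
from h import *
cm=optics.camera_model('wrist')
im=optics.snapshot('wrist'); cv2.imwrite('pics/w2.png',im)
s=robot.observe()
print(s['t'],s['qpos'].round(2),s['tcp_pos'].round(1),R(s['tool_rot']).round(3).tolist())
print(proj(cm,[[430.7,30.3,8],list(s['tcp_pos'])]).round())
E
```

```text
2.875 [ 0.35  0.35 -0.57  2.18  0.3   0.68 -1.77] [431.5  30.4  61.7] [[0.002, 0.215, -0.977], [-0.001, -0.977, -0.215], [-1.0, 0.001, -0.002]]
[[320. 205.]
 [320. 230.]]
```

View pics/w2.png

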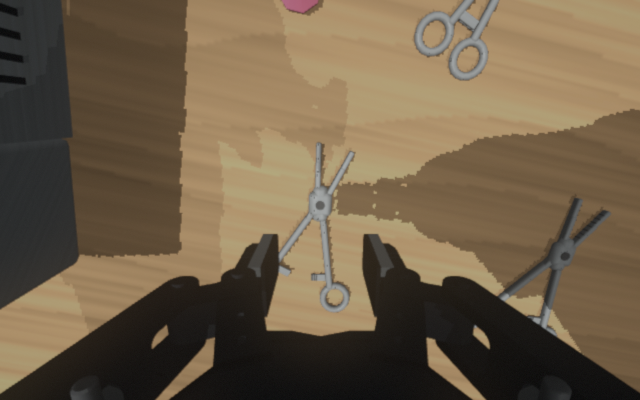

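The lock is at px (320,205), exactly where the target projects, and the body jaw points straight up in the image. I'll descend and grip across the lock.

Request:
step_arm(
  targets=[
    [-0.1,[30,0,0.5],[0,0,0]],
    [-0.1,[48,0,0.5],[0,0,0]],
    [-0.1,[52,0,0.5],[0,0,0]],
    [-0.1,[52,0,0.5],[0,0,0]],
    [-1,[52,0,0.5],[0,0,0]],
    [-1,[52,0,0.5],[0,0,0]],
    [-1,[52,0,0.5],[0,0,0]],
    [-1,[52,0,0.5],[0,0,0]],
    [-1,[52,0,0.5],[0,0,0]],
    [-1,[52,0,0.5],[0,0,0]],
  ],
  grip_force=60,
)

```text
t: 4.12
tcp_pos: [430.4, 30.9, 8.6]
tool_rot: [-0.573, 1.571, 2.786]
contact_force: [-0.5, 0.0, 0.2]
opening: -0.0
```

```bash
python3 - <<'E'
from h import *
im=optics.snapshot('wrist'); cv2.imwrite('pics/w3.png',im)
im=optics.snapshot('scene'); cv2.imwrite('pics/s3.png',cv2.resize(im[150:300,280:480],None,fx=4,fy=4))
s=robot.observe()
print(s['t'],s['tcp_pos'].round(1),s['opening'],s['contact_force'])
E
```

```text
4.225 [430.4  30.9   8.6] -0.14532765768092637 [-0.16006631 -0.46190067  0.13701289]
```

View pics/w3.png

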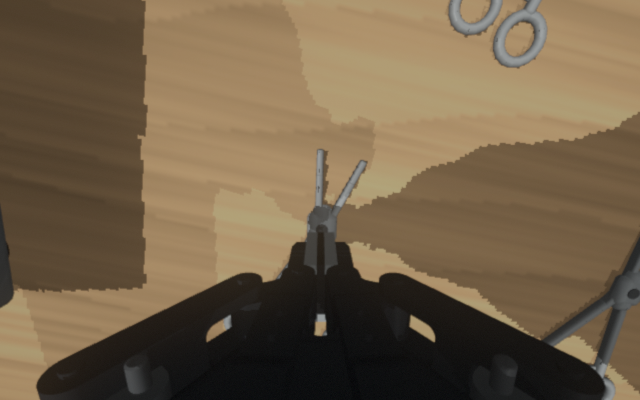

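View pics/s3.png

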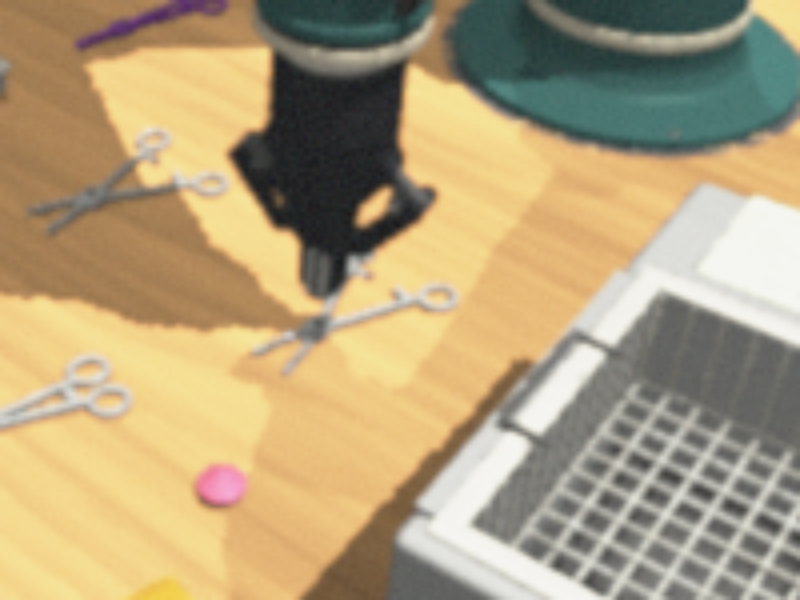

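```bash
python3 - <<'E'
from h import *
s=robot.observe(); T=R(s['tool_rot']); p=s['tcp_pos']
for n in ['wrist','scene','top']:
    cm=optics.camera_model(n)
    print(n,'tcp,tip,grasp',proj(cm,[p,p+8*T[:,0],p-11*T[:,0],[430.7,30.5,7]]).round(1).tolist(), cm['eye'].round(1))
cm=optics.camera_model('wrist'); print(ray(cm,(321.5,217),7), ray(cm,(320,245),1),ray(cm,(320,245),8))
cm=optics.camera_model('scene'); print(ray(cm,(280+316/4,150+328/4),7), ray(cm,(280+320/4,150+292/4),1))
E
```

```text
wrist tcp,tip,grasp [[320.1, 230.0], [320.1, 225.1], [320.1, 237.4], [320.9, 228.7]] [495.2  45.1 174. ]
scene tcp,tip,grasp [[359.2, 229.9], [359.0, 232.3], [359.5, 226.5], [359.0, 230.3]] [989.3 436.  607.4]
top tcp,tip,grasp [[298.3, 234.4], [298.4, 234.6], [298.2, 234.1], [298.5, 234.4]] [ 323.2  -11.1 1490.3]
[[437.95165386  31.76408593   7.        ]] [[417.68357464  28.20085618   1.        ]] [[420.82078743  28.88684707   8.        ]]
[[435.60602108  34.52047621   7.        ]] [[401.09284483  10.56701412   1.        ]]
```

```bash
python3 - <<'E'
from h import *
im=cv2.imread('pics/w3.png')
c=cv2.convertScaleAbs(im[140:340,260:390],alpha=1.8,beta=10)
cv2.imwrite('pics/w3z.png',cv2.resize(c,None,fx=3,fy=3,interpolation=cv2.INTER_CUBIC))
E
```

```text
(no output)
```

View pics/w3z.png

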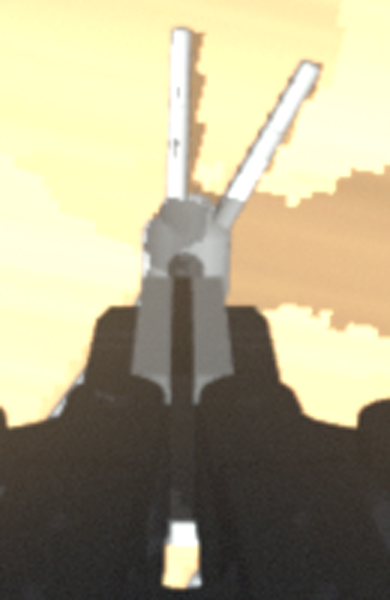

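```bash
python3 - <<'E'
from h import *
s=robot.observe(); T=R(s['tool_rot']); p=s['tcp_pos']
cm=optics.camera_model('wrist')
for a in (8,0,-8,-15,-20): print(a,[proj(cm,[p+a*T[:,0]+w*T[:,2]+y*T[:,1]]).round(1).tolist()[0] for w in (-11,0) for y in (-10,10)])
print(ray(cm,(321.3,227.3),8))
E
```

```text
8 [[303.5, 208.0], [336.7, 208.0], [303.8, 225.1], [336.4, 225.1]]
0 [[302.8, 212.2], [337.4, 212.2], [303.1, 230.0], [337.1, 230.0]]
-8 [[302.0, 216.8], [338.2, 216.8], [302.3, 235.3], [337.9, 235.3]]
-15 [[301.2, 221.2], [339.0, 221.2], [301.5, 240.4], [338.6, 240.4]]
-20 [[300.6, 224.6], [339.5, 224.5], [301.0, 244.3], [339.2, 244.3]]
[[432.01861025  30.57263779   8.        ]]
```

The gripper shut to 0 with the lock still in view: pivot dot at px (321,227), not shifted. So the real fingertips are about 20–28 mm higher than I assumed, and both the wrist and scene views agree. Next I reopen and lower in small steps, watching the force.

Request:
step_arm(
  targets=[
    [-0.3,[0,0,0],[0,0,0]],
    [-0.3,[0,0,0],[0,0,0]],
    [-0.3,[0,0,0],[0,0,0]],
    [-0.3,[4,0,0],[0,0,0]],
    [-0.3,[8,0,0],[0,0,0]],
    [-0.3,[8,0,0],[0,0,0]],
  ],
)

```text
t: 4.97
tcp_pos: [430.2, 31.0, 0.2]
tool_rot: [-0.383, 1.57, 2.976]
contact_force: [0.1, 0.3, -0.6]
opening: 29.8
```

```bash
cat > look.py <<'E'
from h import *
import sys
n=sys.argv[1]
cm=optics.camera_model('wrist')
im=optics.snapshot('wrist'); cv2.imwrite(f'pics/{n}.png',im)
x0,y0,x1,y1=map(int,sys.argv[2].split(',')); f=float(sys.argv[3])
cv2.imwrite(f'pics/{n}z.png',cv2.resize(cv2.convertScaleAbs(im[y0:y1,x0:x1],alpha=1.5,beta=10),None,fx=f,fy=f,interpolation=cv2.INTER_CUBIC))
s=robot.observe(); np.save('cm_'+n+'.npy',cm,allow_pickle=True)
print(s['t'],s['qpos'].round(2),s['tcp_pos'].round(1),'yaw y',np.degrees(np.arctan2(*R(s['tool_rot'])[[1,0],1])).round(1),'f',s['contact_force'].round(1),'op',s['opening'].round(1))
print(R(s['tool_rot']).round(3).tolist())
E
python3 look.py w4 260,140,390,340 3
```

```text
Traceback (most recent call last):
  File "look.py", line 9, in <module>
    print(s['t'],s['qpos'].round(2),s['tcp_pos'].round(1),'yaw y',np.degrees(np.arctan2(*R(s['tool_rot'])[[1,0],1])).round(1),'f',s['contact_force'].round(1),'op',s['opening'].round(1))
                                                                                                                                                                   ^^^^^^^^^^^^^^^^^^
AttributeError: 'float' object has no attribute 'round'
```

View pics/w4z.png

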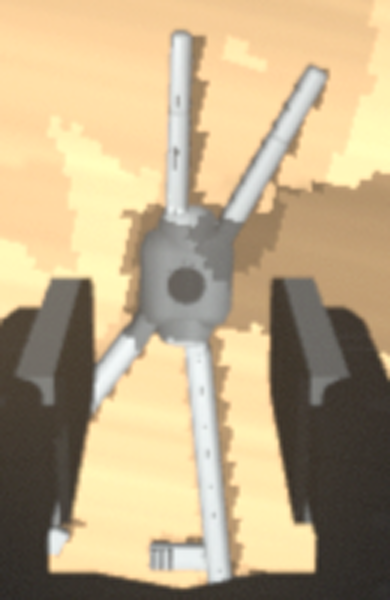

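```bash
sed -i "s/s\['opening'\].round(1)/round(float(s['opening']),1)/" look.py
```

Request:
step_arm(
  targets=[
    [-0.3,[4,0,0],[0,0,0]],
    [-0.3,[8,0,0],[0,0,0]],
    [-0.3,[11,0,0],[0,0,0]],
    [-0.3,[12,0,0],[0,0,0]],
  ],
)

```text
t: 5.52
tcp_pos: [430.3, 30.9, -11.7]
tool_rot: [-0.38, 1.57, 2.979]
contact_force: [-0.3, 0.3, 0.6]
opening: 30.3
```

```bash
python3 look.py w5 260,140,390,340 3; python3 - <<'E'
from h import *
im=optics.snapshot('scene'); cv2.imwrite('pics/s5.png',cv2.resize(im[150:300,280:480],None,fx=4,fy=4,interpolation=cv2.INTER_CUBIC))
E
```

```text
5.575 [ 0.26  0.5  -0.46  2.21  0.44  0.52 -1.9 ] [430.3  31.  -11.6] yaw y -77.5 f [ 0.3 -0.3 -0.3] op 29.8
[[-0.0, 0.216, -0.976], [0.0, -0.976, -0.216], [-1.0, -0.0, 0.0]]
```

View pics/w5z.png

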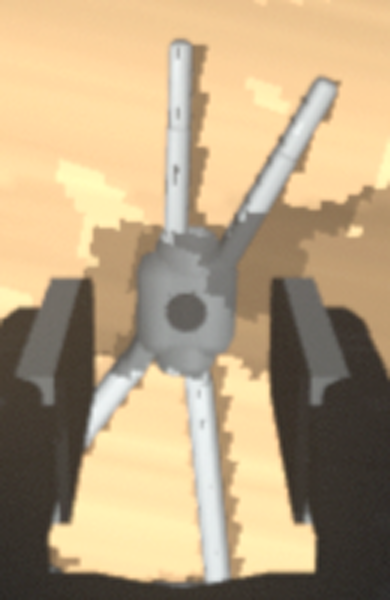

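View pics/s5.png

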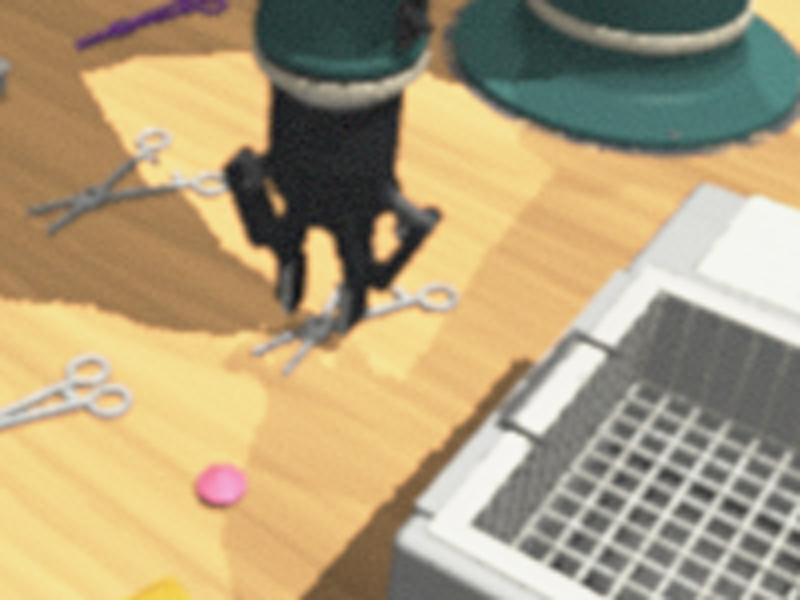

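Request:
step_arm(
  targets=[
    [-0.3,[3,0,0],[0,0,0]],
    [-0.3,[5,0,0],[0,0,0]],
    [-0.3,[5,0,0],[0,0,0]],
  ],
)

```text
t: 6.0
tcp_pos: [430.3, 31.0, -16.6]
tool_rot: [-0.433, 1.57, 2.926]
contact_force: [0.4, 0.2, 0.6]
opening: 30.1
```

Request:
step_arm(
  targets=[
    [-0.3,[1,0,0],[0,0,0]],
    [-0.3,[2,0,0],[0,0,0]],
    [-0.3,[2,0,0],[0,0,0]],
  ],
)

```text
t: 6.38
tcp_pos: [430.4, 30.9, -18.5]
tool_rot: [-0.744, 1.571, 2.615]
contact_force: [-0.2, 0.6, -0.3]
opening: 29.5
```

Request:
step_arm(
  targets=[
    [-0.3,[1,0,0],[0,0,0]],
    [-0.3,[2,0,0],[0,0,0]],
    [-0.3,[2,0,0],[0,0,0]],
  ],
)

```text
t: 6.75
tcp_pos: [430.4, 31.0, -20.5]
tool_rot: [-0.495, 1.571, 2.864]
contact_force: [0.0, -0.1, 0.0]
opening: 30.1
```

```bash
python3 look.py w6 260,140,390,340 3; python3 - <<'E'
from h import *
im=optics.snapshot('scene'); cv2.imwrite('pics/s6.png',cv2.resize(im[200:260,320:400],None,fx=9,fy=9,interpolation=cv2.INTER_CUBIC))
E
```

```text
6.8 [ 0.24  0.51 -0.45  2.21  0.46  0.5  -1.91] [430.4  31.  -20.4] yaw y -77.5 f [0.2 0.3 0.1] op 29.8
[[-0.0, 0.216, -0.976], [0.0, -0.976, -0.216], [-1.0, -0.0, 0.0]]
```

View pics/w6z.png

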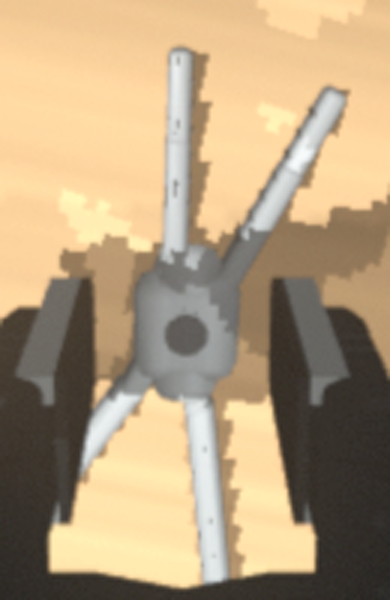

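View pics/s6.png

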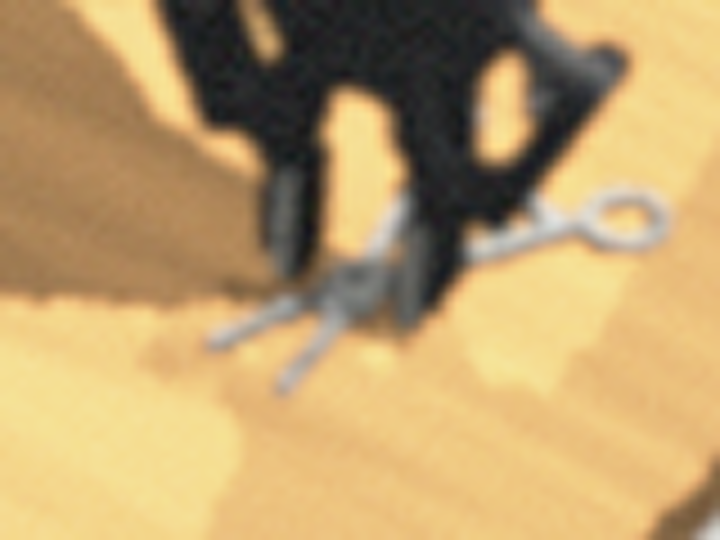

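Request:
step_arm(
  targets=[
    [-0.3,[1.5,0,0],[0,0,0]],
    [-0.3,[3,0,0],[0,0,0]],
    [-0.3,[3,0,0],[0,0,0]],
  ],
)

```text
t: 7.22
tcp_pos: [430.4, 31.0, -23.5]
tool_rot: [-0.49, 1.571, 2.87]
contact_force: [-1.8, 0.4, 0.4]
opening: 30.2
```

Request:
step_arm(
  targets=[
    [-0.3,[1,0,0],[0,0,0]],
    [-0.3,[2,0,0],[0,0,0]],
    [-0.3,[2,0,0],[0,0,0]],
  ],
)

```text
t: 7.6
tcp_pos: [430.6, 30.9, -24.3]
tool_rot: [1.807, 1.57, -1.117]
contact_force: [-12.6, -1.8, 46.9]
opening: 30.1
```

Request:
step_arm(
  targets=[
    [-0.3,[1,0,0],[0,0,0]],
    [-0.3,[1.5,0,0],[0,0,0]],
    [-0.3,[1.5,0,0],[0,0,0]],
  ],
)

```text
t: 7.98
tcp_pos: [430.7, 30.9, -24.6]
tool_rot: [1.775, 1.568, -1.149]
contact_force: [-27.4, -2.0, 100.4]
opening: 30.3
```

Contact. The table is touched at TCP z ≈ −23.7 with 30 mm opening, and I pushed further than I should have, to 100 N. I'm backing off at once. From here I'll take the tips as about 24 mm behind the TCP, and I won't batch contact steps again.

Request:
step_arm(
  targets=[
    [-0.3,[-5.5,0,0],[0,0,0]],
    [-0.3,[-5.5,0,0],[0,0,0]],
  ],
)

```text
t: 8.22
tcp_pos: [430.7, 30.9, -21.1]
tool_rot: [2.971, 1.57, 0.047]
contact_force: [-0.7, 0.7, -1.1]
opening: 30.0
```

Request:
step_arm(
  targets=[
    [-1,[0.5,0,0],[0,0,0]],
    [-1,[0.5,0,0],[0,0,0]],
    [-1,[0.5,0,0],[0,0,0]],
    [-1,[0.5,0,0],[0,0,0]],
    [-1,[0.5,0,0],[0,0,0]],
  ],
  grip_force=50,
)

```text
t: 8.85
tcp_pos: [430.6, 30.8, -21.8]
tool_rot: [1.477, 1.57, -1.448]
contact_force: [-3.1, -0.6, 18.4]
opening: 16.0
```

Request:
step_arm(
  targets=[
    [-1,[-3,0,0],[0,0,0]],
    [-1,[-15,0,0],[0,0,0]],
    [-1,[-40,0,0],[0,0,0]],
    [-1,[-40,0,0],[0,0,0]],
  ],
)

```text
t: 9.35
tcp_pos: [431.4, 30.9, 19.6]
tool_rot: [2.926, 1.568, 0.002]
contact_force: [1.2, -0.9, -0.6]
opening: 16.0
```

```bash
python3 look.py w7 220,120,430,340 2.7; python3 - <<'E'
from h import *
im=optics.snapshot('scene'); cv2.imwrite('pics/s7.png',cv2.resize(im[170:260,300:420],None,fx=6,fy=6,interpolation=cv2.INTER_CUBIC))
E
```

```text
9.4 [ 0.3   0.44 -0.52  2.2   0.38  0.59 -1.85] [430.9  30.8  18.8] yaw y -77.6 f [ 0.1  0.3 -0.1] op 16.1
[[0.001, 0.215, -0.977], [-0.0, -0.977, -0.215], [-1.0, 0.0, -0.001]]
```

View pics/w7z.png

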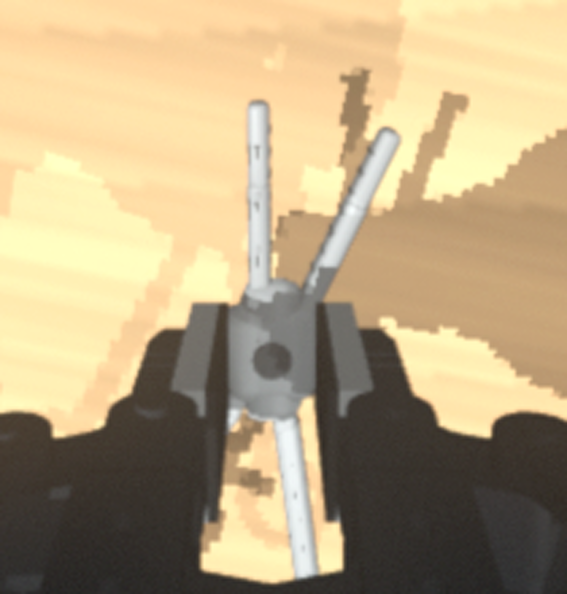

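View pics/s7.png

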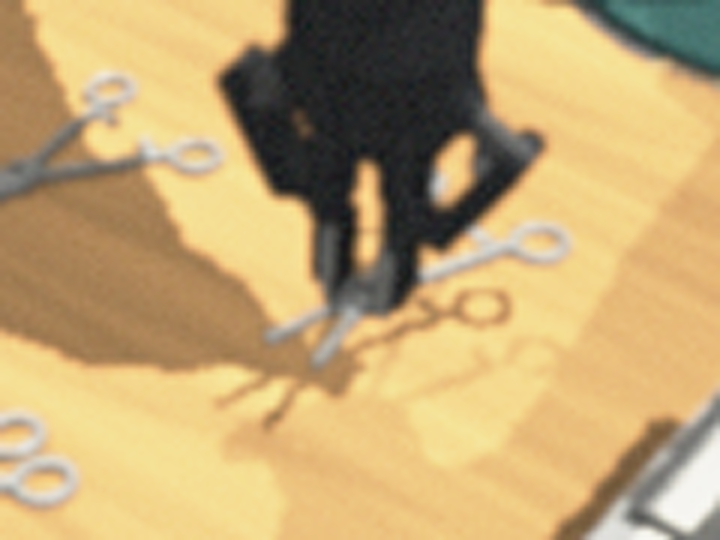

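The forceps are held level and still open, with the lock in the pads and the shadows showing both jaws and rings spread. Next I carry them high over the basket.

Request:
step_arm(
  targets=[
    [-1,[-30,0,0],[0,0,0]],
    [-1,[-80,0,0],[0,0,0]],
    [-1,[-130,-10,-5],[0,0,0]],
    [-1,[-170,-40,-20],[-1,0,0]],
    [-1,[-181,-80,-43],[-2,0,0]],
    [-1,[-181,-120,-65],[-3,0,0]],
    [-1,[-181,-160,-86],[-4,0,0]],
    [-1,[-181,-200,-108],[-5,0,0]],
    [-1,[-181,-240,-129],[-6,0,0]],
    [-1,[-181,-280,-151],[-7,0,0]],
    [-1,[-181,-320,-172],[-7,0,0]],
    [-1,[-181,-350,-189],[-7,0,0]],
    [-1,[-181,-367,-198],[-7,0,0]],
    [-1,[-181,-367,-198],[-7,0,0]],
    [-1,[-181,-367,-198],[-7,0,0]],
  ],
)

```text
t: 11.32
tcp_pos: [544.5, 431.3, 198.4]
tool_rot: [0.572, 1.57, -2.23]
contact_force: [-0.5, -0.4, -0.8]
opening: 16.1
```

```bash
python3 look.py w8 0,0,640,400 1.25; python3 - <<'E'
from h import *
im=optics.snapshot('top'); cv2.imwrite('pics/t8.png',cv2.resize(im[130:290,90:260],None,fx=3.6,fy=3.6,interpolation=cv2.INTER_CUBIC))
E
```

```text
11.375 [-0.27  0.65 -0.7   1.41  0.43  1.24 -2.24] [544.6 431.1 198.7] yaw y -70.6 f [-1.3 -0.1  0. ] op 16.0
[[-0.0, 0.333, -0.943], [-0.001, -0.943, -0.333], [-1.0, 0.001, 0.001]]
```

View pics/w8z.png

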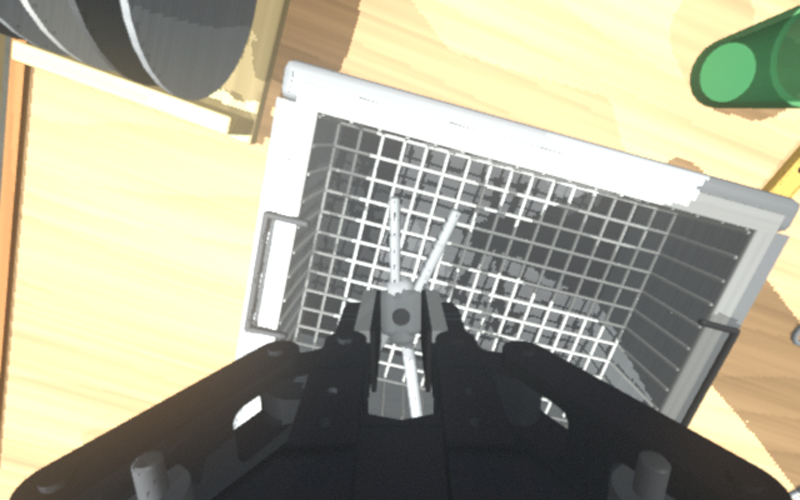

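View pics/t8.png

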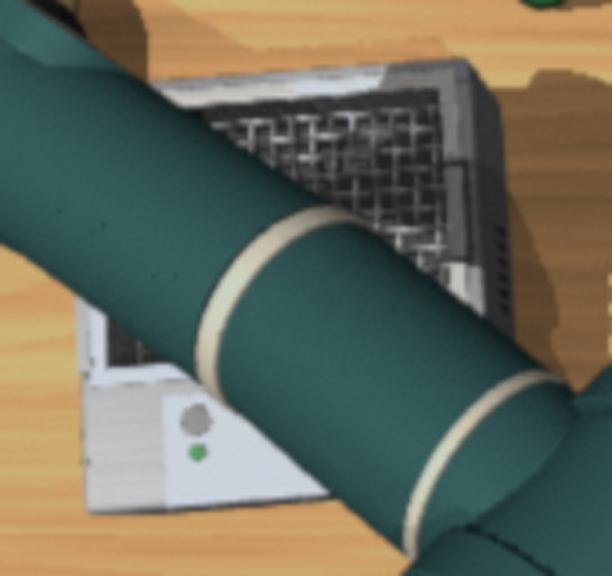

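```bash
python3 - <<'E'
from h import *
cm=np.load('cm_w8.npy',allow_pickle=True).item()
g=lambda p,z:ray(cm,[p[0]/1.25,p[1]/1.25],z)[0][:2].round(1)
a=g((318,115),160);b=g((757,230),160);print('rim inner back L,R',a,b,np.linalg.norm(a-b),np.degrees(np.arctan2(*(a-b)[::-1]))-90)
o1=g((285,65),160);o2=g((798,200),160);print('outer',o1,o2,np.linalg.norm(o1-o2),np.degrees(np.arctan2(*(o1-o2)[::-1]))-90)
u=(a-b)/np.linalg.norm(a-b); x=np.array([u[1],-u[0]]); c=(a+b)/2-95*x
print('basket centre',c)
u=(o1-o2)/np.linalg.norm(o1-o2); x=np.array([u[1],-u[0]]); c2=(o1+o2)/2-(155-40)*x
print('basket centre from outer',c2)
f1=g((338,122),105);f2=g((677,208),105);print('floor back',f1,f2,np.linalg.norm(f1-f2), (f1+f2)/2-95*x)
E
```

```text
rim inner back L,R [605.1 497.3] [627.9 250.9] 247.45262172787744 5.286665557844046
outer [622.2 519.2] [649.7 239.4] 281.1481637855742 5.613258337606879
basket centre [521.90411398 365.34680925]
basket centre from outer [521.50144886 368.05148264]
floor back [604.7 495.6] [628.5 257.4] 239.38604804791782 [522.05554471 367.20774653]
```

Request:
step_arm(
  targets=[
    [-1,[30,0,0],[0,0,0]],
    [-1,[65,0,0],[0,0,0]],
    [-1,[90,0,0],[0,0,0]],
    [-1,[104,0,0],[0,0,0]],
    [-1,[110,0,0],[0,0,0]],
    [-1,[111,0,0],[0,0,0]],
    [-1,[111,0,0],[0,0,0]],
  ],
)

```text
t: 12.3
tcp_pos: [544.9, 432.3, 89.0]
tool_rot: [-2.73, 1.57, 0.752]
contact_force: [-0.1, -0.6, -0.0]
opening: 16.0
```

Request:
step_arm(
  targets=[
    [-1,[2,0,0],[0,0,0]],
    [-1,[4,0,0],[0,0,0]],
    [-1,[4,0,0],[0,0,0]],
  ],
)

```text
t: 12.68
tcp_pos: [544.5, 431.9, 84.0]
tool_rot: [0.167, 1.571, -2.635]
contact_force: [0.7, -0.8, 0.1]
opening: 15.9
```

Request:
step_arm(
  targets=[
    [-1,[1,0,0],[0,0,0]],
    [-1,[1,0,0],[0,0,0]],
  ],
)

```text
t: 12.92
tcp_pos: [544.6, 432.1, 83.4]
tool_rot: [-2.966, 1.571, 0.516]
contact_force: [-1.7, -0.9, 4.2]
opening: 16.0
```

Light contact (4 N) with the basket floor. Releasing.

Request:
step_arm(
  targets=[
    [-0.5,[0,0,0],[0,0,0]],
    [-0.3,[0,0,0],[0,0,0]],
    [-0.3,[0,0,0],[0,0,0]],
    [-0.3,[-10,0,0],[0,0,0]],
    [-0.3,[-40,0,0],[0,0,0]],
    [-0.3,[-90,0,0],[0,0,0]],
    [-0.3,[-135,0,0],[0,0,0]],
    [-0.3,[-150,0,0],[0,0,0]],
    [-0.3,[-150,0,0],[0,0,0]],
  ],
)

```text
t: 14.05
tcp_pos: [544.8, 432.2, 234.1]
tool_rot: [-2.88, 1.569, 0.601]
contact_force: [-0.3, -0.5, -1.6]
opening: 29.5
```

```bash
python3 look.py w9 0,0,640,400 1.25
```

```text
14.1 [-0.26  0.62 -0.71  1.37  0.41  1.3  -2.22] [544.5 431.8 232.6] yaw y -70.5 f [-0.7  0.2 -1. ] op 29.8
[[-0.0, 0.333, -0.943], [-0.0, -0.943, -0.333], [-1.0, 0.0, 0.0]]
```

View pics/w9z.png

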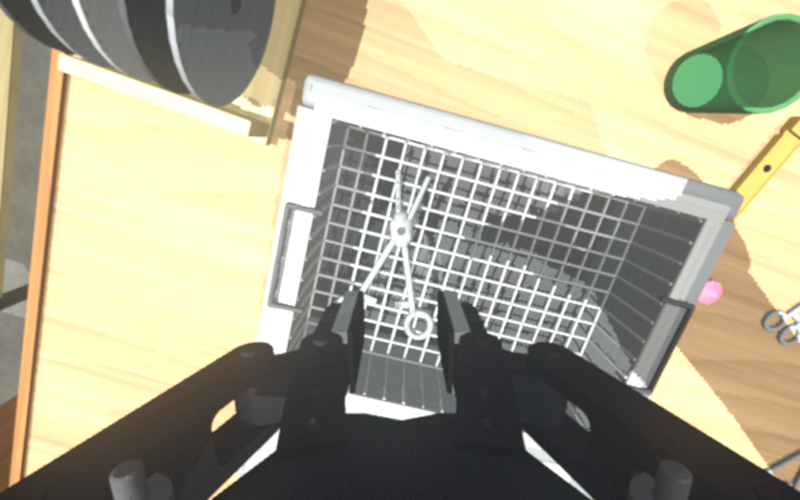

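Forceps A lies open on the basket floor, lock at about px (400,232) of the 800-wide view, with both jaws and both rings spread. I'll do the dial while I'm here. It needs the half-turned wrist so joint 7 stays within range.

Request:
step_arm(
  targets=[
    [-0.3,[-22,10,40],[-10,0,0]],
    [-0.3,[-22,20,80],[-20,0,0]],
    [-0.3,[-22,30,120],[-30,0,0]],
    [-0.3,[-22,40,160],[-40,0,0]],
    [-0.3,[-22,49.5,201.5],[-50,0,0]],
    [-0.3,[-22,49.5,201.5],[-60,0,0]],
    [-0.3,[-22,49.5,201.5],[-70,0,0]],
    [-0.3,[-22,49.5,201.5],[-80,0,0]],
    [-0.3,[-22,49.5,201.5],[-90,0,0]],
    [-0.3,[-22,49.5,201.5],[-100,0,0]],
    [-0.3,[-22,49.5,201.5],[-107,0,0]],
  ],
)

```text
t: 15.48
tcp_pos: [370.7, 317.6, 253.9]
tool_rot: [-2.017, 1.569, -2.947]
contact_force: [-0.1, 0.1, -0.9]
opening: 29.8
```

Request:
step_arm(
  targets=[
    [-0.3,[0,0,0],[-10,0,0]],
    [-0.3,[0,0,0],[-20,0,0]],
    [-0.3,[0,0,0],[-30,0,0]],
    [-0.3,[0,0,0],[-40,0,0]],
    [-0.3,[0,0,0],[-50,0,0]],
    [-0.3,[0,0,0],[-60,0,0]],
    [-0.3,[0,0,0],[-70,0,0]],
    [-0.3,[0,0,0],[-80,0,0]],
    [-0.3,[0,0,0],[-90,0,0]],
    [-0.3,[0,0,0],[-100,0,0]],
    [-0.3,[0,0,0],[-107,0,0]],
    [-0.3,[0,0,0],[-107,0,0]],
  ],
)

```text
t: 16.98
tcp_pos: [370.8, 317.8, 254.2]
tool_rot: [2.454, 1.569, -2.897]
contact_force: [0.5, -0.7, -0.3]
opening: 29.9
```

```bash
python3 look.py w10 0,0,640,400 1.25; python3 - <<'E'
from h import *
im=cv2.imread('pics/w10.png'); cm=np.load('cm_w10.npy',allow_pickle=True).item()
print(proj(cm,[[371,318,188]]))
E
```

```text
17.025 [ 0.28  0.34 -1.26  1.86  0.35  1.2   1.41] [370.8 317.8 254.4] yaw y 143.3 f [ 0.5 -0.6  0.1] op 29.9
[[-0.001, -0.802, 0.598], [-0.0, 0.598, 0.802], [-1.0, 0.001, -0.001]]
[[319.30465934 201.95976653]]
```

View pics/w10z.png

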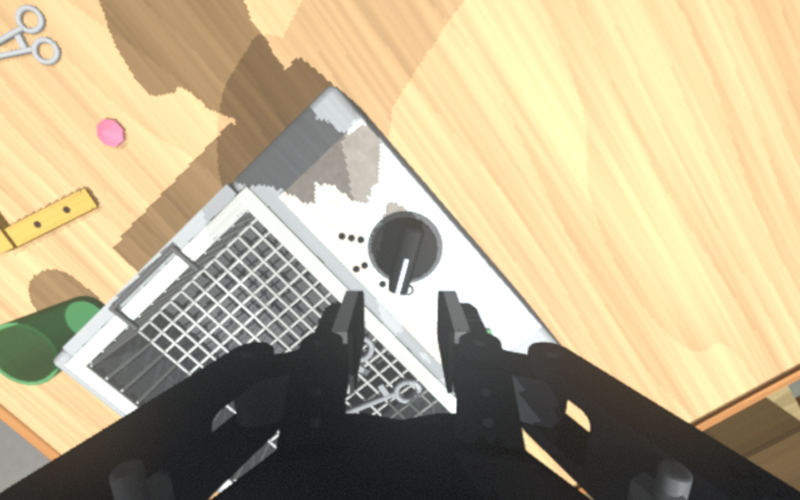

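```bash
python3 - <<'E'
from h import *
im=cv2.imread('pics/w10.png')
cv2.imwrite('pics/w10d.png',cv2.resize(im[150:260,255:375],None,fx=5,fy=5,interpolation=cv2.INTER_CUBIC))
E
```

```text
(no output)
```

View pics/w10d.png

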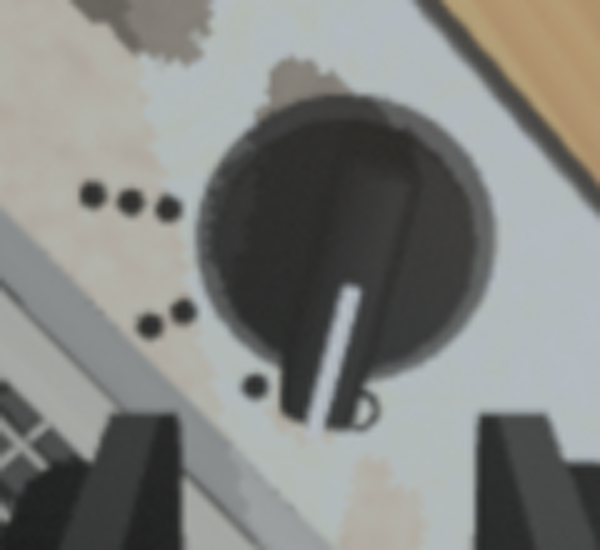

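```bash
python3 - <<'E'
from h import *
cm=np.load('cm_w10.npy',allow_pickle=True).item()
g=lambda p,z:ray(cm,[p[0]/5+255-.4,p[1]/5+150-.4],z)[0][:2]
print('axis skirt',g((348,240),165), 'r',np.linalg.norm(g((197,240),165)-g((496,240),165)))
a,b=g((352,288),195),g((316,425),195); d=b-a
print('line dir',np.degrees(np.arctan2(d[1],d[0])),a,b)
# marks at z160
ax=g((348,240),165)
m=[g(p,160) for p in [(360,410),(255,386),(166,319),(131,202)]]
print([np.degrees(np.arctan2(*(q-ax)[::-1])).round(1) for q in m])
print('bar tail',g((385,165),195),'tip',g((316,425),195))
E
```

```text
axis skirt [369.27544609 322.79568234] r 52.44323241864009
line dir 39.54775526869619 [368.7292301  322.41912586] [386.98422556 337.49295497]
[np.float64(57.4), np.float64(23.4), np.float64(-10.3), np.float64(-44.9)]
bar tail [353.02462708 309.58172883] tip [386.98422556 337.49295497]
```

The dial axis is at about (369.7, 323), its bar points 39.5° in world (dial ≈ 0.32 rad), and the two-dot mark is at about −11°. I'll descend over the bar.

Request:
step_arm(
  targets=[
    [-0.3,[10,2,2],[5,0,0]],
    [-0.3,[30,4,3.5],[10,0,0]],
    [-0.3,[60,4,3.5],[13.8,0,0]],
    [-0.3,[85,4,3.5],[13.8,0,0]],
    [-0.3,[100,4,3.5],[13.8,0,0]],
    [-0.3,[106,4,3.5],[13.8,0,0]],
    [-0.3,[106,4,3.5],[13.8,0,0]],
  ],
)

```text
t: 17.9
tcp_pos: [370.0, 323.6, 149.3]
tool_rot: [1.452, 1.57, 2.144]
contact_force: [0.4, 0.5, -0.2]
opening: 30.0
```

```bash
python3 look.py w11 200,130,440,330 3
```

```text
17.95 [ 0.1   0.45 -1.08  1.97  0.47  1.    1.06] [370.1 323.6 149.6] yaw y 129.6 f [-0.1  0.2  0.4] op 29.4
[[0.0, -0.638, 0.77], [0.0, 0.77, 0.638], [-1.0, 0.0, 0.001]]
```

View pics/w11z.png

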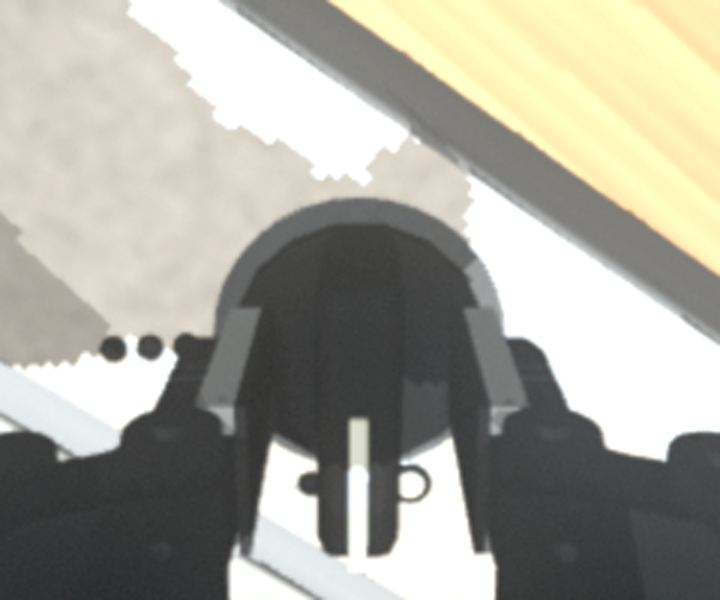

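The bar is centred between the pads and aligned. I'll close and turn it clockwise 51.5°.

Request:
step_arm(
  targets=[
    [-1,[0,0,0],[0,0,0]],
    [-1,[0,0,0],[0,0,0]],
    [-1,[0,0,0],[0,0,0]],
    [-1,[0,0,0],[0,0,0]],
  ],
  grip_force=40,
)

```text
t: 18.45
tcp_pos: [370.5, 323.4, 149.8]
tool_rot: [-0.665, 1.57, 0.027]
contact_force: [0.3, -3.4, 6.8]
opening: 12.2
```

Request:
step_arm(
  targets=[
    [-1,[-0.7,0,0],[5,0,0]],
    [-1,[-0.7,0,0],[11,0,0]],
    [-1,[-0.7,0,0],[17,0,0]],
    [-1,[-0.7,0,0],[23,0,0]],
    [-1,[-0.7,0,0],[29,0,0]],
    [-1,[-0.7,0,0],[35,0,0]],
    [-1,[-0.7,0,0],[41,0,0]],
    [-1,[-0.7,0,0],[47,0,0]],
    [-1,[-0.7,0,0],[51.5,0,0]],
    [-1,[-0.7,0,0],[51.5,0,0]],
    [-1,[-0.7,0,0],[51.5,0,0]],
  ],
)

```text
t: 19.82
tcp_pos: [368.7, 324.8, 150.4]
tool_rot: [2.104, 1.569, 1.899]
contact_force: [-9.2, 7.0, 1.3]
opening: 12.0
```

```bash
python3 look.py w12 200,130,440,330 3
```

```text
19.875 [-0.05  0.37 -0.88  1.97  0.34  0.95  0.27] [368.7 324.8 150.3] yaw y 78.3 f [-10.    7.1   0.9] op 11.8
[[-0.001, 0.203, 0.979], [0.002, 0.979, -0.203], [-1.0, 0.002, -0.001]]
```

View pics/w12z.png

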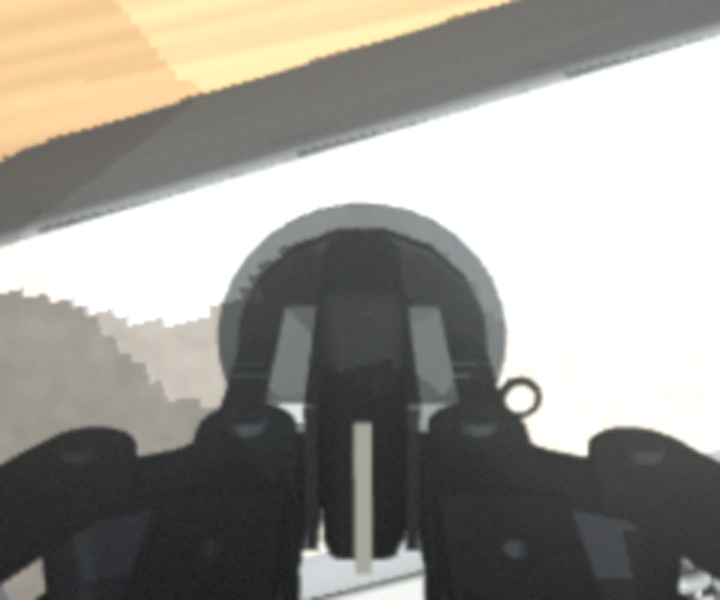

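Request:
step_arm(
  targets=[
    [-0.3,[0,0,0],[0,0,0]],
    [-0.3,[0,0,0],[0,0,0]],
    [-0.3,[0,0,0],[0,0,0]],
    [-0.3,[-30,0,0],[0,0,0]],
    [-0.3,[-75,0,0],[0,0,0]],
    [-0.3,[-100,0,0],[0,0,0]],
    [-0.3,[-100,0,0],[0,0,0]],
  ],
)

```text
t: 20.75
tcp_pos: [370.7, 323.8, 251.4]
tool_rot: [0.626, 1.568, 0.419]
contact_force: [-0.0, -0.4, 0.0]
opening: 30.1
```

```bash
python3 look.py w13 235,130,405,270 4
```

```text
20.8 [ 0.04  0.23 -0.94  1.86  0.21  1.15  0.4 ] [370.3 323.3 250.1] yaw y 78.1 f [ 0.1  0.1 -0.6] op 30.2
[[0.001, 0.206, 0.979], [0.0, 0.979, -0.206], [-1.0, 0.0, 0.001]]
```

View pics/w13z.png

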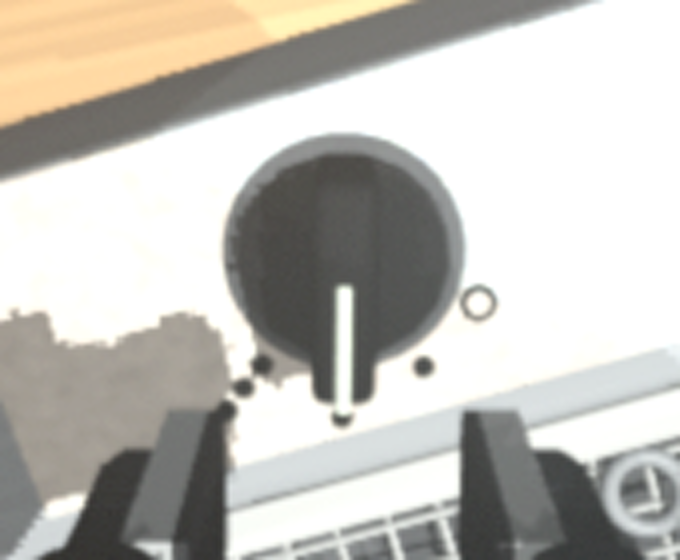

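The dial's pointer sits on the two-dot mark, with one dot to its right and three dots to its left. Next is forceps B.

Request:
step_arm(
  targets=[
    [-0.3,[0,-40,14],[-2,0,0]],
    [-0.3,[0,-90,31],[-4,0,0]],
    [-0.3,[0,-140,48],[-6,0,0]],
    [-0.3,[0,-190,65],[-8,0,0]],
    [-0.3,[20,-240,82],[-10,0,0]],
    [-0.3,[60,-290,99],[-12,0,0]],
    [-0.3,[100,-340,116],[-14,0,0]],
    [-0.3,[140,-390,133],[-16.4,0,0]],
    [-0.3,[170,-440,150],[-16.4,0,0]],
    [-0.3,[185,-470.5,161],[-16.4,0,0]],
    [-0.3,[190,-470.5,161],[-16.4,0,0]],
    [-0.3,[190,-470.5,161],[-16.4,0,0]],
    [-0.3,[190,-470.5,161],[-16.4,0,0]],
  ],
)

```text
t: 22.42
tcp_pos: [431.2, -169.1, 60.1]
tool_rot: [-0.031, 1.571, 0.05]
contact_force: [-0.0, -0.5, -0.4]
opening: 30.0
```

```bash
python3 look.py w14 235,100,435,300 3; python3 - <<'E'
from h import *
cm=optics.camera_model('wrist'); print(proj(cm,[[430.9,-170.1,8]]))
E
```

```text
22.475 [ 0.75  0.39 -0.52  2.11  0.3   0.71  1.69] [ 431.2 -169.3   60.2] yaw y 94.6 f [-0.3  0.8 -0.9] op 29.8
[[0.0, -0.081, 0.997], [-0.0, 0.997, 0.081], [-1.0, -0.0, 0.0]]
[[319.62629548 206.35267344]]
```

View pics/w14z.png

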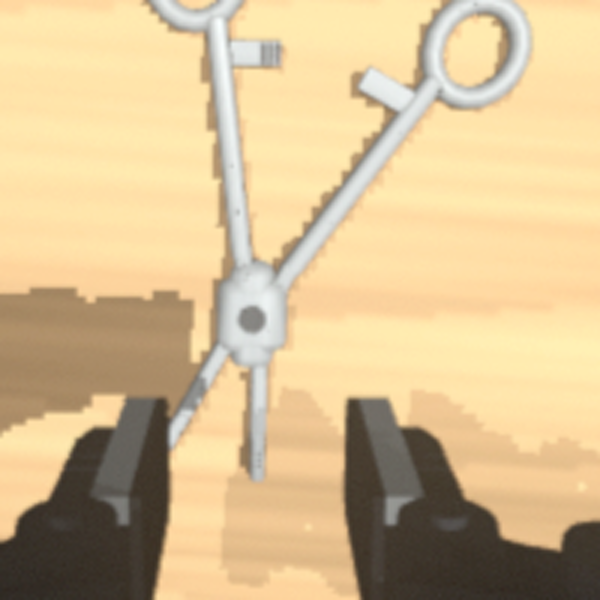

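Request:
step_arm(
  targets=[
    [-0.3,[30,-0.7,0],[0,0,0]],
    [-0.3,[60,-0.7,0],[0,0,0]],
    [-0.3,[74,-0.7,0],[0,0,0]],
    [-0.3,[79,-0.7,0],[0,0,0]],
    [-0.3,[80,-0.7,0],[0,0,0]],
    [-0.3,[80,-0.7,0],[0,0,0]],
  ],
  grip_force=50,
)

```text
t: 23.22
tcp_pos: [431.5, -171.0, -19.5]
tool_rot: [-0.498, 1.57, -0.418]
contact_force: [0.3, 0.1, 0.2]
opening: 30.1
```

Request:
step_arm(
  targets=[
    [-1,[0.5,0,0],[0,0,0]],
    [-1,[0.5,0,0],[0,0,0]],
    [-1,[0.5,0,0],[0,0,0]],
    [-1,[0.5,0,0],[0,0,0]],
  ],
)

```text
t: 23.72
tcp_pos: [431.5, -171.1, -19.8]
tool_rot: [-0.801, 1.57, -0.722]
contact_force: [-4.4, 0.2, 17.4]
opening: 15.6
```

Request:
step_arm(
  targets=[
    [-1,[-5,0,0],[0,0,0]],
    [-1,[-35,0,0],[0,0,0]],
    [-1,[-80,0,0],[0,0,0]],
    [-1,[-125,15,5],[0,0,0]],
    [-1,[-170,45,15],[-1,0,0]],
    [-1,[-210,85,29],[-2,0,0]],
    [-1,[-220,127,43],[-4,0,0]],
    [-1,[-220,170,58],[-6,0,0]],
    [-1,[-220,213,73],[-8,0,0]],
    [-1,[-220,256,88],[-10,0,0]],
    [-1,[-220,299,102],[-12,0,0]],
    [-1,[-220,342,117],[-14,0,0]],
    [-1,[-220,385,132],[-15,0,0]],
    [-1,[-220,425,145],[-15,0,0]],
    [-1,[-220,455,155],[-15,0,0]],
    [-1,[-220,469.5,160],[-15,0,0]],
    [-1,[-220,469.5,160],[-15,0,0]],
    [-1,[-220,469.5,160],[-15,0,0]],
  ],
)

```text
t: 25.98
tcp_pos: [553.4, 308.6, 199.3]
tool_rot: [-1.921, 1.57, -1.581]
contact_force: [-1.0, -1.2, -0.4]
opening: 15.9
```

```bash
python3 look.py w15 0,0,640,400 1.25;  python3 - <<'E'
from h import *
im=optics.snapshot('scene'); cv2.imwrite('pics/s15.png',cv2.resize(im[150:400,360:640],None,fx=2.3,fy=2.3,interpolation=cv2.INTER_CUBIC))
E
```

```text
26.025 [-0.01  0.55 -0.77  1.58  0.41  1.18  1.04] [553.5 308.5 199.4] yaw y 109.5 f [-0.7  0.3  0.4] op 15.7
[[0.0, -0.334, 0.943], [-0.001, 0.943, 0.334], [-1.0, -0.001, 0.0]]
```

View pics/w15z.png

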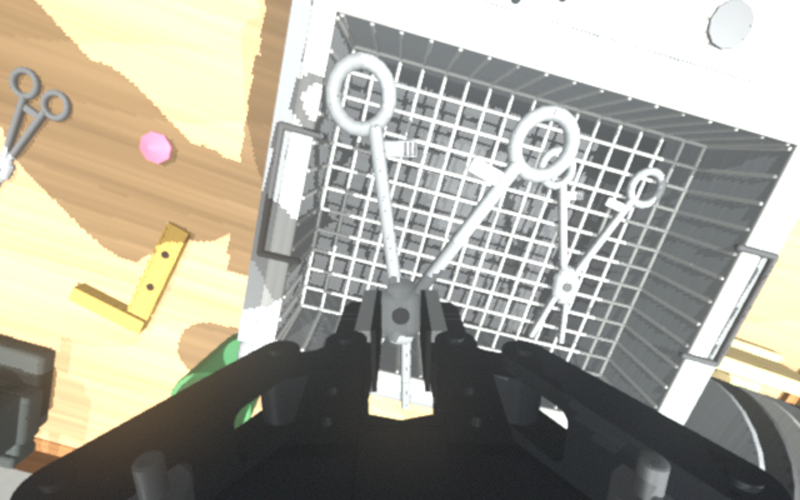

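View pics/s15.png

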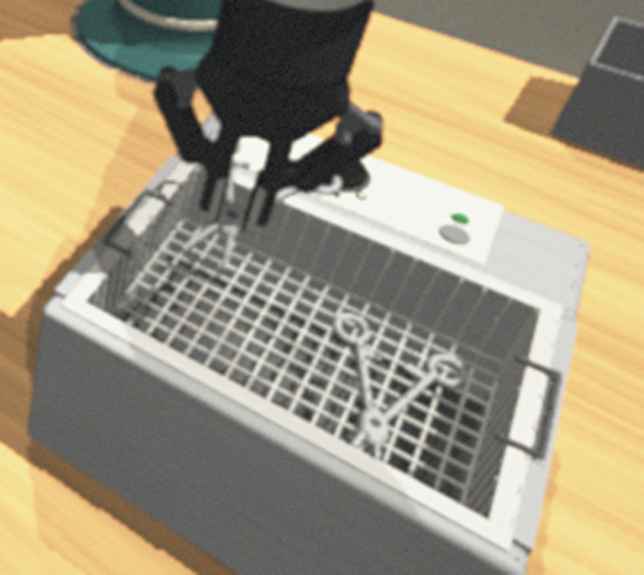

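```bash
python3 - <<'E'
from h import *
cm=np.load('cm_w15.npy',allow_pickle=True).item()
c=np.array([522.5,367.5]);a=np.radians(5.4);M=np.array([[np.cos(a),np.sin(a)],[-np.sin(a),np.cos(a)]])
g=lambda p,z:(M@(ray(cm,[p[0]/1.25,p[1]/1.25],z)[0][:2]-c)).round(1)
print('A pivot',g((567,288),112),'rings',g((557,165),108),g((647,188),108))
print('B pivot',g((400,316),228),'rings',g((362,93),223),g((545,145),223))
for n,p in dict(L=(335,15),R=(795,147)).items(): print(n,g(p,160))
E
```

```text
A pivot [28.2 62.5] rings [-51.8  26.9] [-52.2  91.4]
B pivot [ 23.6 -62.1] rings [-53.8 -95.2] [-52.8 -26.9]
L [ -90.5 -123. ]
R [-88.8 123.6]
```

Request:
step_arm(
  targets=[
    [-1,[30,0,0],[0,0,0]],
    [-1,[65,0,0],[0,0,0]],
    [-1,[90,0,0],[0,0,0]],
    [-1,[104,0,0],[0,0,0]],
    [-1,[109,0,0],[0,0,0]],
    [-1,[110,0,0],[0,0,0]],
    [-1,[110,0,0],[0,0,0]],
  ],
)

```text
t: 26.95
tcp_pos: [553.5, 310.1, 90.1]
tool_rot: [0.187, 1.57, 0.528]
contact_force: [-0.8, 0.1, 0.1]
opening: 15.7
```

Request:
step_arm(
  targets=[
    [-1,[2,0,0],[0,0,0]],
    [-1,[4,0,0],[0,0,0]],
    [-1,[4,0,0],[0,0,0]],
  ],
)

```text
t: 27.32
tcp_pos: [553.3, 310.0, 85.4]
tool_rot: [0.262, 1.571, 0.603]
contact_force: [0.7, -0.0, 1.1]
opening: 15.8
```

Request:
step_arm(
  targets=[
    [-1,[1,0,0],[0,0,0]],
    [-1,[1,0,0],[0,0,0]],
  ],
)

```text
t: 27.58
tcp_pos: [553.4, 310.0, 85.3]
tool_rot: [-0.552, 1.57, -0.211]
contact_force: [-5.5, -4.0, 15.9]
opening: 16.1
```

Request:
step_arm(
  targets=[
    [-0.5,[-0.5,0,0],[0,0,0]],
    [-0.3,[-0.5,0,0],[0,0,0]],
    [-0.3,[-0.5,0,0],[0,0,0]],
    [-0.3,[-10,0,0],[0,0,0]],
    [-0.3,[-40,0,0],[0,0,0]],
    [-0.3,[-90,0,0],[0,0,0]],
    [-0.3,[-135,0,0],[0,0,0]],
    [-0.3,[-150,0,0],[0,0,0]],
    [-0.3,[-150,0,0],[0,0,0]],
  ],
)

```text
t: 28.7
tcp_pos: [553.4, 310.1, 235.1]
tool_rot: [0.029, 1.569, 0.37]
contact_force: [-0.2, -0.5, -0.6]
opening: 30.2
```

```bash
python3 look.py w16 0,0,640,400 1.25
```

```text
28.75 [-0.01  0.52 -0.79  1.54  0.38  1.24  1.06] [553.1 309.7 233.8] yaw y 109.6 f [ 0.   0.3 -0.5] op 30.2
[[-0.0, -0.335, 0.942], [-0.0, 0.942, 0.335], [-1.0, -0.0, -0.0]]
```

View pics/w16z.png

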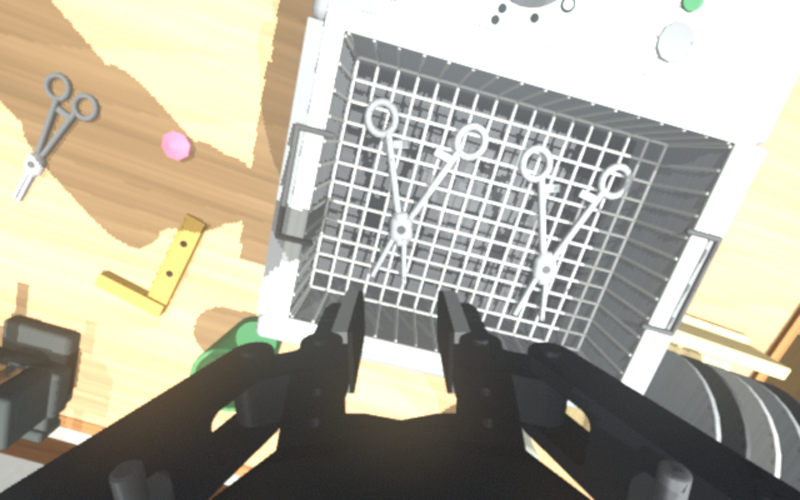

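Both pairs lie flat and open in the basket: locks at px (401,231) and (545,270) of the view, rings clear of each other. Next is the shut pair.

Request:
step_arm(
  targets=[
    [-0.3,[0,-40,-5],[4,0,0]],
    [-0.3,[0,-85,-10],[9,0,0]],
    [-0.3,[0,-130,-15],[14,0,0]],
    [-0.3,[0,-175,-21],[19,0,0]],
    [-0.3,[20,-220,-26],[24,0,0]],
    [-0.3,[60,-265,-31],[29,0,0]],
    [-0.3,[100,-310,-36],[34,0,0]],
    [-0.3,[135,-350,-41],[39,0,0]],
    [-0.3,[150,-375,-44],[39.6,0,0]],
    [-0.3,[154,-375,-44],[39.6,0,0]],
    [-0.3,[154,-375,-44],[39.6,0,0]],
    [-0.3,[154,-375,-44],[39.6,0,0]],
  ],
)

```text
t: 30.25
tcp_pos: [637.7, -56.8, 81.2]
tool_rot: [0.714, 1.57, 0.366]
contact_force: [0.1, -0.2, 0.9]
opening: 29.7
```

```bash
python3 look.py w17 235,80,435,280 3
```

```text
30.3 [ 0.41  0.63 -0.51  1.66  0.37  0.94  0.98] [637.7 -57.   81.1] yaw y 70.1 f [-0.2  0.2  0.1] op 30.0
[[0.001, 0.341, 0.94], [0.0, 0.94, -0.341], [-1.0, 0.001, 0.001]]
```

View pics/w17z.png

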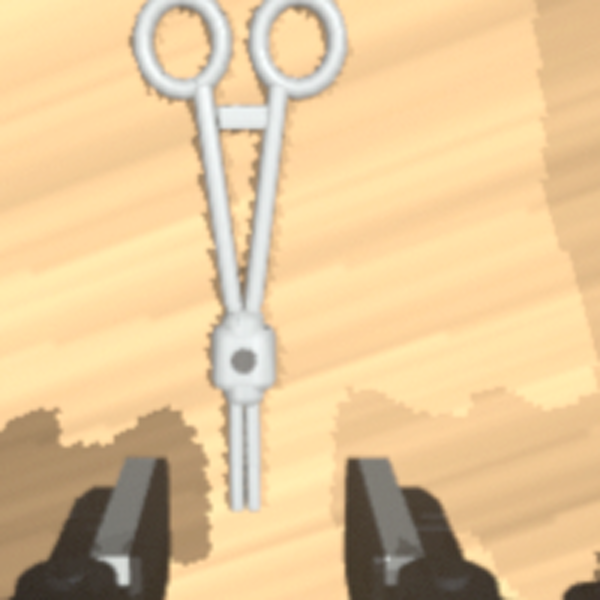

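View pics/w17.png

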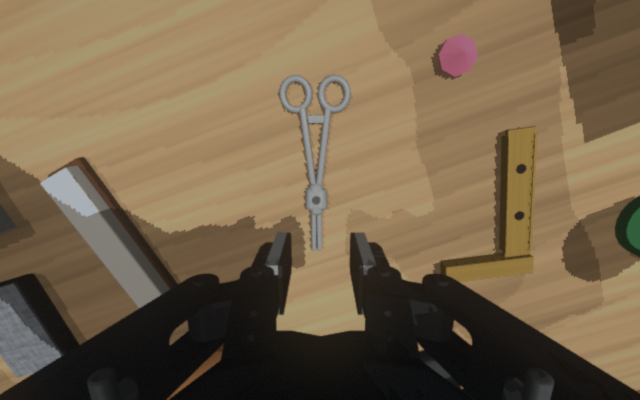

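```bash
python3 - <<'E'
from h import *
cm=np.load('cm_w17.npy',allow_pickle=True).item()
q=ray(cm,(316.2,199.8),8)[0]; p=np.array([637.7,-57.0,81.1]); T=np.array([[0.001,0.341,0.94],[0,.94,-.341],[-1,.001,.001]])
print(q,T.T@(q-p))
# tray
im=cv2.imread('pics/top0.png'); cv2.imwrite('pics/tray.png',cv2.resize(im[170:270,405:485],None,fx=6,fy=6,interpolation=cv2.INTER_CUBIC))
E
```

```text
[637.04038679 -60.7737514    8.        ] [73.09934039 -3.84535442  0.59371281]
```

View pics/tray.png

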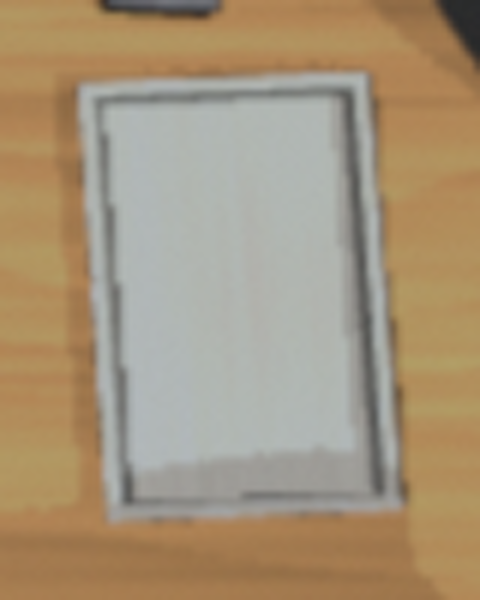

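Request:
step_arm(
  targets=[
    [-0.3,[30,-3.8,0.5],[0,0,0]],
    [-0.3,[65,-3.8,0.5],[0,0,0]],
    [-0.3,[88,-3.8,0.5],[0,0,0]],
    [-0.3,[97,-3.8,0.5],[0,0,0]],
    [-0.3,[100,-3.8,0.5],[0,0,0]],
    [-0.3,[100,-3.8,0.5],[0,0,0]],
  ],
  grip_force=50,
)

```text
t: 31.05
tcp_pos: [637.0, -61.8, -18.9]
tool_rot: [0.363, 1.57, 0.013]
contact_force: [-0.1, 0.4, -0.1]
opening: 29.9
```

```bash
python3 - <<'E'
from h import *
t=optics.camera_model('top')
g=lambda p,z:ray(t,[p[0]/6+405-.4,p[1]/6+170-.4],z)[0][:2]
c=np.array([g(p,22) for p in [(77,87),(370,73),(404,505),(108,520)]])
an=lambda v:np.degrees(np.arctan2(v[1],v[0])).round(1)
print(c.round(1),c.mean(0),[np.linalg.norm(c[i]-c[i-1]).round(1) for i in range(4)],an(c[0]-c[3]),an(c[1]-c[2]),an(c[0]-c[1])-90,an(c[3]-c[2])-90)
E
```

```text
[[ 576.1 -309.1]
 [ 583.9 -449.4]
 [ 378.2 -459.1]
 [ 370.3 -319.9]] [ 477.1334816 -384.3694023] [np.float64(206.1), np.float64(140.5), np.float64(205.9), np.float64(139.5)] 3.0 2.7 3.200000000000003 3.299999999999997
```

Request:
step_arm(
  targets=[
    [-1,[0,0,0],[0,0,0]],
    [-1,[0,0,0],[0,0,0]],
    [-1,[0,0,0],[0,0,0]],
    [-1,[0,0,0],[0,0,0]],
  ],
)

```text
t: 31.55
tcp_pos: [637.1, -61.9, -18.6]
tool_rot: [0.209, 1.57, -0.141]
contact_force: [-1.2, 0.8, 6.1]
opening: 15.6
```

Request:
step_arm(
  targets=[
    [-1,[-5,0,0],[0,0,0]],
    [-1,[-30,0,0],[0,0,0]],
    [-1,[-65,-10,-1],[-1,0,0]],
    [-1,[-90,-40,-2],[-3,0,0]],
    [-1,[-100,-80,-4],[-6,0,0]],
    [-1,[-100,-122,-6],[-9,0,0]],
    [-1,[-100,-165,-8],[-12,0,0]],
    [-1,[-100,-208,-10],[-15,0,0]],
    [-1,[-100,-250,-13],[-18,0,0]],
    [-1,[-100,-292,-15],[-21,0,0]],
    [-1,[-100,-328,-17],[-23,0,0]],
    [-1,[-100,-347,-17.5],[-23,0,0]],
    [-1,[-100,-347,-17.5],[-23,0,0]],
    [-1,[-100,-347,-17.5],[-23,0,0]],
  ],
)

```text
t: 33.3
tcp_pos: [502.1, -380.4, 80.5]
tool_rot: [0.791, 1.57, 0.844]
contact_force: [0.9, 0.0, -1.0]
opening: 15.0
```

```bash
python3 look.py w18 0,0,640,400 1.25;  python3 - <<'E'
from h import *
im=optics.snapshot('scene'); cv2.imwrite('pics/s18.png',cv2.resize(im[80:260,120:400],None,fx=2.8,fy=2.8,interpolation=cv2.INTER_CUBIC))
E
```

```text
33.35 [ 1.02  0.64 -0.58  1.69  0.41  0.94  1.91] [ 502.1 -380.3   80.5] yaw y 93.1 f [-0.1 -0.6 -0.5] op 15.3
[[0.0, -0.053, 0.999], [0.001, 0.999, 0.053], [-1.0, 0.0, 0.0]]
```

View pics/w18z.png

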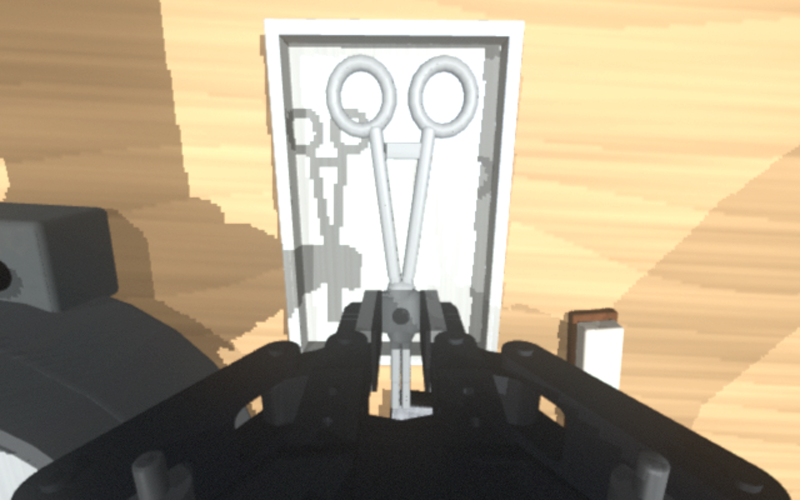

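View pics/s18.png

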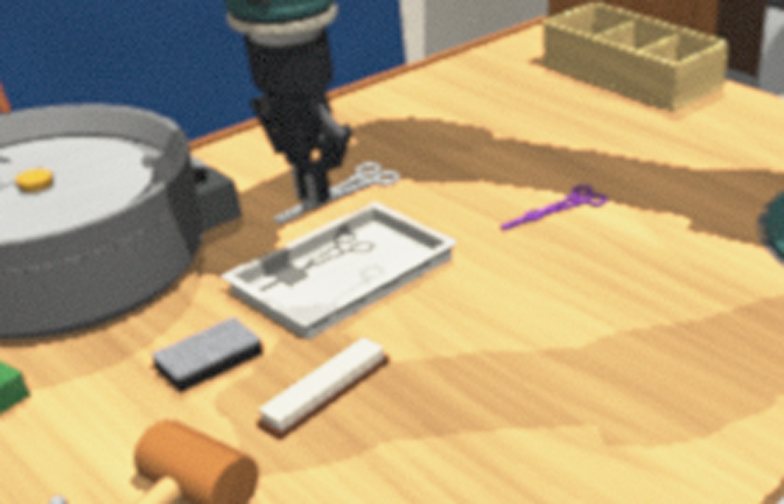

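```bash
python3 - <<'E'
from h import *
cm=np.load('cm_w18.npy',allow_pickle=True).item()
g=lambda p,z:ray(cm,[p[0]/1.25,p[1]/1.25],z)[0][:2].round(1)
a,b=g((266,21),22),g((523,21),22); print(a,b,np.linalg.norm(a-b),(a+b)/2+[100*.9986,100*.052], g((400,316),105),g((362,95),102),g((443,95),102))
E
```

```text
[ 376.3 -458.4] [ 369.1 -322.6] 135.9907349785271 [ 472.56 -385.3 ] [ 502.5 -380.8] [ 418.5 -398.8] [ 417.  -369.9]
```

Request:
step_arm(
  targets=[
    [-1,[25,0,0],[0,0,0]],
    [-1,[55,0,0],[0,0,0]],
    [-1,[78,0,0],[0,0,0]],
    [-1,[88,0,0],[0,0,0]],
    [-1,[91,0,0],[0,0,0]],
    [-1,[92,0,0],[0,0,0]],
    [-1,[92,0,0],[0,0,0]],
  ],
)

```text
t: 34.28
tcp_pos: [501.5, -382.2, -11.1]
tool_rot: [-0.775, 1.57, -0.724]
contact_force: [0.2, 0.2, -0.7]
opening: 15.2
```

Request:
step_arm(
  targets=[
    [-1,[2,0,0],[0,0,0]],
    [-1,[3.5,0,0],[0,0,0]],
    [-1,[3.5,0,0],[0,0,0]],
  ],
)

```text
t: 34.65
tcp_pos: [501.1, -381.9, -15.3]
tool_rot: [2.384, 1.571, 2.436]
contact_force: [0.2, 0.3, -0.6]
opening: 15.4
```

Request:
step_arm(
  targets=[
    [-1,[1,0,0],[0,0,0]],
    [-1,[1,0,0],[0,0,0]],
  ],
)

```text
t: 34.9
tcp_pos: [501.3, -382.0, -15.7]
tool_rot: [-1.86, 1.57, -1.809]
contact_force: [-4.1, 1.9, 10.0]
opening: 15.2
```

Touchdown at 10 N. I'll release, rise and look.

Request:
step_arm(
  targets=[
    [-0.5,[-0.3,0,0],[0,0,0]],
    [-0.3,[-0.3,0,0],[0,0,0]],
    [-0.3,[-0.3,0,0],[0,0,0]],
    [-0.3,[-10,0,0],[0,0,0]],
    [-0.3,[-45,0,0],[0,0,0]],
    [-0.3,[-100,0,0],[0,0,0]],
    [-0.3,[-160,0,0],[0,0,0]],
    [-0.3,[-200,0,0],[0,0,0]],
    [-0.3,[-220,0,0],[0,0,0]],
    [-0.3,[-220,0,0],[0,0,0]],
  ],
)

```text
t: 36.15
tcp_pos: [501.5, -382.1, 204.9]
tool_rot: [-0.865, 1.569, -0.814]
contact_force: [-0.2, 0.2, -1.4]
opening: 29.9
```

```bash
python3 look.py w19 150,40,490,310 2.2;  python3 - <<'E'
from h import *
im=optics.snapshot('top'); cv2.imwrite('pics/t19.png',im)
im=optics.snapshot('scene'); cv2.imwrite('pics/s19.png',im)
E
```

```text
36.2 [ 1.06  0.5  -0.64  1.59  0.32  1.16  1.98] [ 500.9 -381.9  203.4] yaw y 93.0 f [ 0.3 -0.5 -0. ] op 29.6
[[-0.0, -0.052, 0.999], [0.0, 0.999, 0.052], [-1.0, 0.0, -0.0]]
```

View pics/w19z.png

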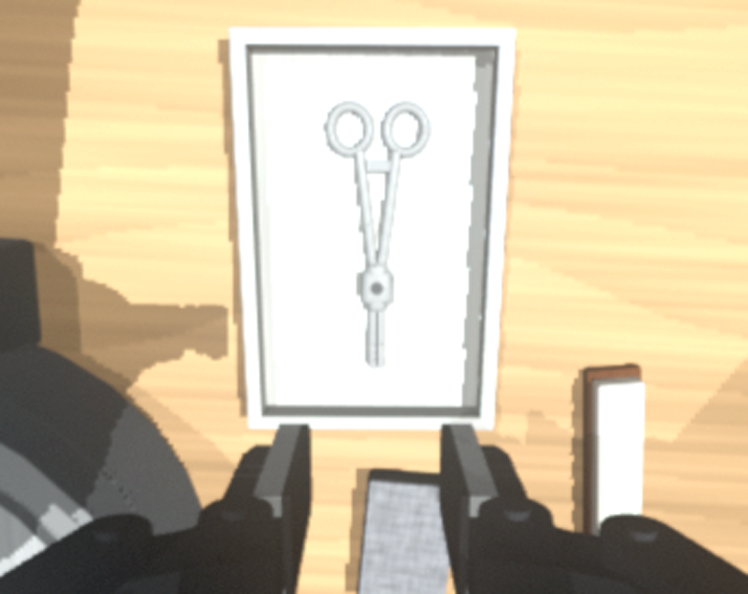

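View pics/t19.png

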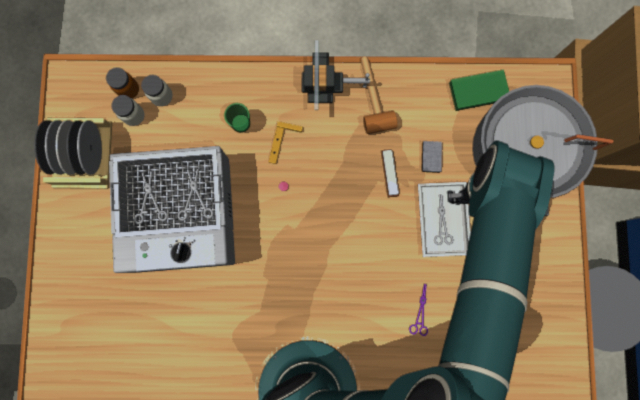

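View pics/s19.png

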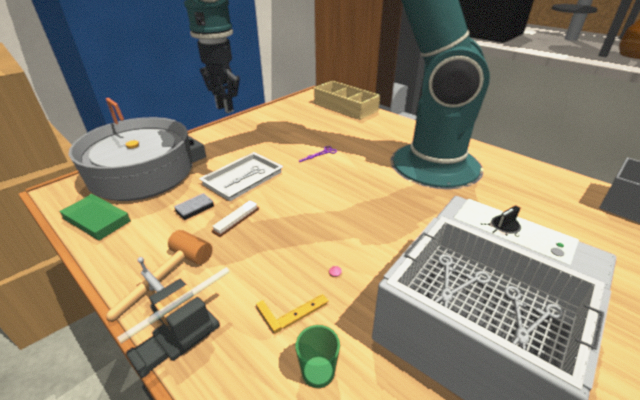

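The shut pair lies flat in the tray, lock at about px (321,171) of the full wrist view. Both open pairs are in the basket (top px (150,195) and (196,190)), and the bystanders look unmoved. One last check of the dial and of image differences against the start, then I hand in.

```bash
python3 - <<'E'
from h import *
a=cv2.imread('pics/top0.png');b=cv2.imread('pics/t19.png')
for n,(x,y) in dict(gem=(284,186),hone=(391,172),square=(283,143),mallet=(380,120),pad=(432,156),tumbler=(238,117)).items():
    p=a[y-12:y+12,x-12:x+12]; r=cv2.matchTemplate(b[y-22:y+22,x-22:x+22],p,cv2.TM_CCOEFF_NORMED); _,v,_,l=cv2.minMaxLoc(r); print(n,round(v,2),np.array(l)-10)
cv2.imwrite('pics/t19z.png',cv2.resize(b[140:275,105:240],None,fx=4.4,fy=4.4,interpolation=cv2.INTER_CUBIC))
E
```

```text
gem 1.0 [0 0]
hone 0.98 [0 0]
square 1.0 [0 0]
mallet 0.98 [0 0]
pad 1.0 [0 0]
tumbler 1.0 [0 0]
```

View pics/t19z.png

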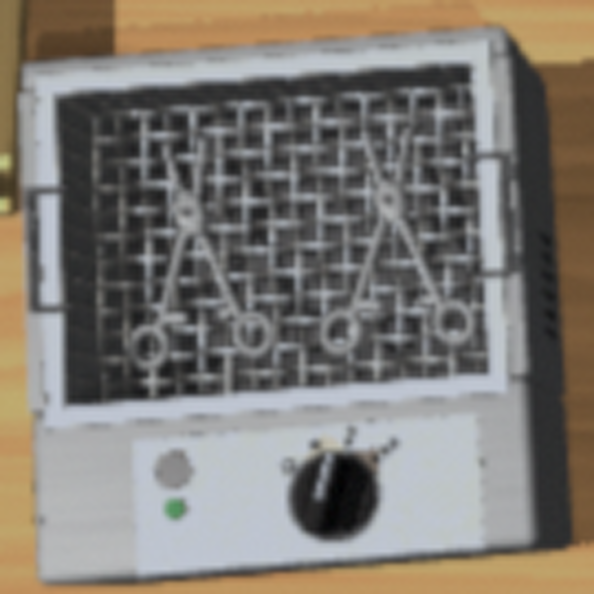

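```bash
python3 -c "
from workcell import robot
s=robot.observe(); print(s['t'],s['contact_force'])
print(robot.job_done())"
```

```text
36.3 [-0.34011783 -0.51727121 -0.19041435]
the job is handed in; nothing more can be done
None
```

I finished the sort and handed the job in at 36.3 s, but I pressed on the bench once at about 100 N while lowering for the first grasp.

- **Forceps:** I gripped all three across the box lock. Both open pairs (taken to be forceps_2 and forceps_3) were laid in the basket, set down at 4 and 16 N. The shut pair (forceps_1) was laid along the tray at 10 N.
- **Dial:** I turned it about 51° clockwise onto the two-dot mark.

**Last checks**
- In the wrist, top and scene views, both basket pairs lie flat and clearly open, with their rings apart. The shut pair lies flat and closed inside the tray.
- After release, the wrist view showed the dial pointer on the two dots. The final top view gave about 1.28 rad, which is within tolerance.
- Matching the before and after top pictures gave 0 px shift for all six bystanders. The gripper was clear of everything at the end.

**What disagreed**
- **Fingertip position:** The fingertips stood about 24 mm behind the TCP at 30 mm opening, not 8 mm ahead as described. My first grasp closed on nothing above the lock, and moved nothing.
- **Hard contact:** I sent several lowering steps in one batch while finding the real height. The fingertips pressed on the bench at about 100 N, under the 120 N wrist limit, before I backed off.
- **Lock width:** The gripper read 15–16 mm on the locks, against the 18 mm listed.

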